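# Feed a strip box through the marking jig with a push stick

### The arm

A 7-joint arm with a two-finger parallel gripper is mounted at the origin on a cart in front of the work surface, level with it; the furniture and walls round the work are solid. World frame = base frame: x ahead of the robot, y to its left, z up, the work surface at z = 0. Lengths are in mm, angles in rad, forces in N, time in s.
With the tool pointing down it reaches from about 425 to 800 mm from the base axis. Payload 8.3 kg.
Tool frame: the origin (TCP) lies at the very end of the fingers, on their centre line; the grasp point (between the pads) lies 19 mm behind it; z points along the fingers, y is the direction in which the jaws open and shut (so a half turn about z gives the same grasp; the last joint's range is limited). The gripper opens to 85 mm and grips with 20 to 120 N. Pads are 22 mm wide; open, the fingers measure 114 mm over their backs; the gripper's body (76 mm by 85 mm) begins 54 mm behind the grasp point. The pads swing forward as they close: fully open they stand 13 mm farther back than shut.
Start: joints at [-1.247, 0.383, 0.016, 1.37, -0.006, 1.388, -0.046], TCP at [235.715, 578.828, 231.279] pointing down, gripper open.
Joint ranges: [-2.95, 2.95], [-0.25, 2.06], [-1.52, 1.56], [0.18, 2.33], [-1.44, 4.58], [0.02, 2.06], [-3.01, 3.01]. Speed limits (rad/s): [2.39, 2.39, 3.01, 3.01, 3.14, 3.14, 3.14].

### API

Orientations are given as a unit quaternion [x, y, z, w].
In Python, from plant import manip, camera, camera_params, workorder gives the robot as it stands.
- The arm moves only by the tool step_arm, never from a script. Its argument "targets" is a list of rows, each an object of numbers: "fingers": the gripper command: -1 is shut, 1 is fully open, values between are in proportion; "dx", "dy", "dz": the shift along the tool's x, y, z in m; "roll": the turn about the tool's z in rad. A call has 1 to 5 rows; each row is the pose to reach, as a shift and turn from the pose commanded when the call began, along the tool's axes at that moment; what a row does not reach only later rows make up. A row lasts 1/10 s, in which the tool goes at most 50 mm and 8.59 degrees, less where a joint would pass 70% of its speed; a pose out of reach is approached as far as the arm can. A call with a gripper value outside its range is refused whole. The fingers move at their own pace and stop on an object; "newtons" is the grip in N (left out, the last holds). Time passes only in rows, so rows that repeat a pose let the fingers close. It gives the time, the measured TCP pose, the force and the opening at its end, in the units of the state.
- manip.read_state(): the state, without advancing time (a new reading comes with each control period).
- camera(name): name is "scene" or "top"; returns the picture (480x640x3 uint8, red, green, blue); there is no depth.
- camera_params(name): a dict with "fx", "fy", "cx", "cy" (pixels), "position" and "attitude" of the camera in the world. Camera axes: x right, y up, looking along -z (the intrinsics and any distortion apply to the point x, -y, -z); pixel columns grow to the right and rows downward; lengths in mm; the calibration is good to about 2 mm. A picture is of the moment at which its call begins. camera_params takes no time and is no camera call.
- workorder.close_job(): hands the job in, once; it reports no verdict.
The state is a dict: "time_s": time; "q": joint angles; "qvel": joint speeds; "joint_torque": joint torques, N m; "eef_pos": TCP position; "ee_rot": TCP orientation; "force": force on the tool from outside, world axes, zero at the start; "torque": the same for the moment, N m; "gripper_width": finger opening in mm.
Only numpy, scipy, OpenCV 4.12 (cv2) and the standard library are available. Lean on these libraries where they do the work, as an engineer would, in place of code of your own. Each camera call takes 0.05 s, during which the arm holds its last target.

### The job

Take the wooden push stick from its rest and, with its rubber foot, push the yellow box out of the loading bay and along the guide channel of the marking jig until the box is home against the red end stop. Do not touch the box with the gripper or arm. Then lay the stick back in its rest, leaving the beaker and the dropper bottle where they stand.

Things in the scene. Friction and masses are not known exactly. Their poses are not given: they have to be found in the camera images.
- feed_jig: Grey and aluminium marking jig, screwed down, 310 x 116 mm, 102 mm high. Origin on the table, on its centre line; +x is the feed direction, z up. Inside floor 6 mm above the table; all low walls are 12 mm thick and end 38 mm above the table. In order along x: cross sill, loading bay, funnel (x -10 to 30 mm), guide channel, red end stop. Open above but for the marking head over the channel.
- jig_bay (a point): Back end of the jig's loading bay, on its floor (jig x = -165 mm): inner face of the cross sill, 10 mm thick and 32 mm higher than this floor. The sill closes the bay, so a stick that works in the bay must slope down over it. The bay is 76 mm wide and ends at jig x = -10. Axes as the jig's.
- jig_channel (a point): Mouth of the narrow guide channel, on its floor (jig x = 30 mm). The channel is straight, 52 mm wide, and runs to the red stop. The fixed marking head (grey bridge with a black knob) crosses it from jig x = 73 to 103 mm; the rubber pad under it ends 44 mm above the table. Axes as the jig's.
- jig_stop (a point): Face of the red end stop, on the channel floor (jig x = 120 mm). The box is home when its front end touches this face. Axes as the jig's.
- indicator_box: Flat closed yellow box with a dark band, 46 (x) x 72 (y) x 14 mm, about 30 g, loose, origin at the centre of its underside. Lies flat in the loading bay, its y axis within about 0.1 rad of the jig's x axis, centre 37 to 57 mm behind the jig's origin. Pushed home, its centre is about 84 mm ahead of the jig's origin.
- stick_rest: Fixed rest: grey plate 130 x 50 mm with two black cradles at x = -45 and +45 mm, each 12 mm thick, notch 30 mm wide, notch floor 38 mm above the table, lips 8 mm high. Origin on the table under its centre, x along the lying stick, z up.
- push_stick: Loose wooden stick, 60 g, red band near its tail, black rubber foot at its front end. Shaft 16 mm wide (y), 14 mm high (z), x from -90 to +95 mm; origin on its underside. Foot: bar across the front end, 14 mm diameter, 26 mm long, centre at x = 98 mm. Lies level in the rest, foot towards the rest's +x; the middle 70 mm is free for gripping.
- push_stick_foot (a point): Centre of the push stick's rubber foot (7 mm radius). Axes as the stick's.
- beaker: Beaker with teal content, 68 mm wide, 80 mm high, loose bystander on the right; origin at the centre of its underside.
- dropper_bottle: Brown dropper bottle with black bulb, 34 mm wide, 102 mm high, loose bystander on the right; origin at the centre of its underside.
Things that resemble listed ones, but are neither listed nor needed, are in the scene too. What is shaped like the stick_rest but blue or pink is not meant.

How it is judged:
By the outcome, as a careful person would: the job done as asked, in the order asked, and still so for the second after the job is handed in, with the robot touching nothing.
It also fails if it takes over 53 s, if anything falls off the work surface, if the arm or the gripper's body presses on something with over 40 N, if the wrist force passes 120 N, or if a joint passes its speed limit or range.

## Working session

There is one attempt and no reset: what is moved stays moved. The work goes in short steps, Python scripts to look and compute and a tool call to move; the robot and the scene stay as the last step left them, time stands still between calls to the robot, and variables do not carry over. Pictures are saved under pics/ and viewed, and the job is handed in when it is done.

Besides the shell and the picture viewer there is one more tool, called after "Call:" by a JSON object that holds its "fn" and its "kwargs". step_arm: Moves the arm, as the interface text tells. Its arguments: {"type":"object","properties":{"targets":{"type":"array"},"newtons":{"type":"number"}},"required":["targets"]}

```bash
ls; mkdir -p pics; python3 - <<'E'
from plant import manip, camera, camera_params
import cv2
for n in("scene","top"):
    print(n,camera_params(n)); cv2.imwrite(f"pics/{n}0.png",camera(n)[:,:,::-1])
print(manip.read_state())
E
```

```text
pics
scene {'fx': 449.1512075959516, 'fy': 449.1512075959516, 'cx': 322.44958956779095, 'cy': 237.85756377977833, 'position': array([  82.19702646, -484.99231648,  892.04457852]), 'attitude': array([ 0.30892276, -0.13487311, -0.38386451,  0.85966506])}
top {'fx': 618.7322285995099, 'fy': 618.7322285995099, 'cx': 321.5042685608746, 'cy': 237.42822076259364, 'position': array([ 400.35185164,   -2.43067779, 1475.4969032 ]), 'attitude': array([ 0.04524471, -0.0584129 , -0.69458666,  0.71560479])}
{'time_s': 0.1, 'q': array([-1.24692538,  0.3841596 ,  0.01638839,  1.37106785, -0.00629365,
        1.38818033, -0.04651632]), 'qvel': array([-6.66910656e-04, -9.75788660e-04,  8.02064173e-04, -2.60451770e-03,
        4.80315370e-05, -1.13903803e-03,  2.22960656e-04]), 'joint_torque': array([ 2.36911917e-03, -6.29135656e+01,  8.47283285e-01, -3.72766793e+01,
        1.67559256e-02,  1.03992605e-02,  2.83962507e-06]), 'eef_pos': array([235.55264169, 578.42121127, 230.36700987]), 'ee_rot': array([ 1.92164739e-01,  9.81362285e-01, -8.69675275e-04, -1.51466293e-04]), 'force': array([ 0.30838842,  0.53981612, -0.17130434]), 'torque': array([ 0.0163277 , -0.00737602, -0.00937547]), 'gripper_width': 85.01682611313001}
```

View pics/scene0.png

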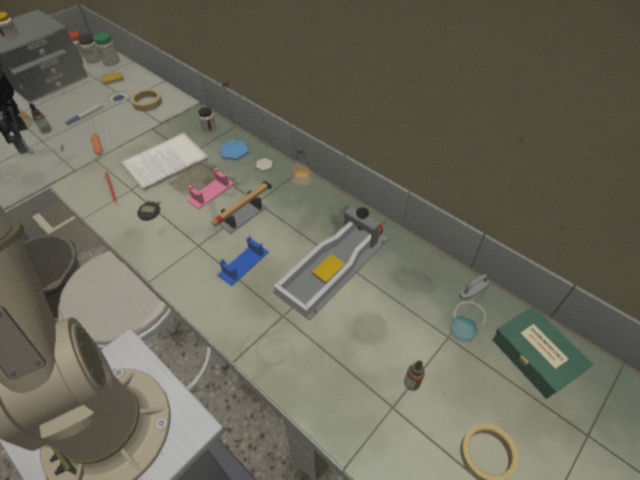

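View pics/top0.png

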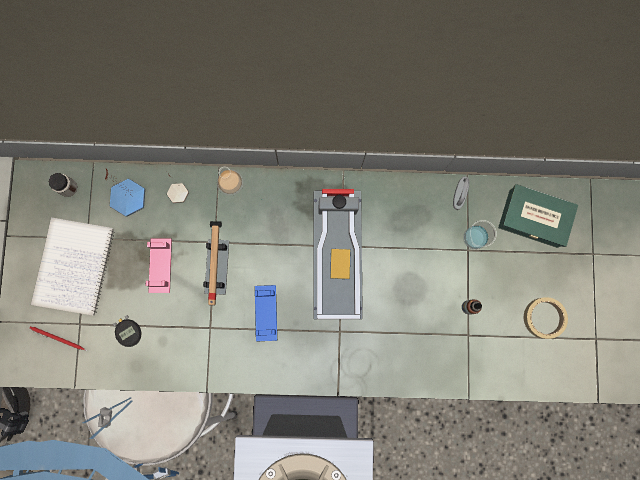

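The scene camera shows the stick lying on the grey rest at about (243,205). The top camera shows it at (215,262), with its black foot at the far end (215,224) and the red band at (212,300). The jig is at about (338,255) in the top view and the yellow box at (340,264). The lookalike rests are pink (159,265) and blue (265,313).

```bash
cat > h.py <<'E'
import numpy as np,cv2
from scipy.spatial.transform import Rotation as R
from plant import manip,camera,camera_params
def ray(n,u,v):
    p=camera_params(n); d=np.array([(u-p['cx'])/p['fx'],-(v-p['cy'])/p['fy'],-1.])
    return np.array(p['position']),R.from_quat(p['attitude']).apply(d)
def at(n,u,v,z):
    o,d=ray(n,u,v); return o+d*(z-o[2])/d[2]
def proj(n,P):
    p=camera_params(n); c=R.from_quat(p['attitude']).inv().apply(np.atleast_2d(P)-p['position'])
    return np.c_[p['cx']-p['fx']*c[:,0]/c[:,2],p['cy']+p['fy']*c[:,1]/c[:,2]]
def crop(n,img,u0,v0,w,h,s,name):
    c=cv2.resize(img[v0:v0+h,u0:u0+w,::-1],None,fx=s,fy=s,interpolation=cv2.INTER_CUBIC); 
    for k in range(0,w,10): cv2.putText(c,str(u0+k),(k*s,8),0,.3,(0,0,255),1); cv2.line(c,(k*s,8),(k*s,14),(0,0,255),1)
    for k in range(0,h,10): cv2.putText(c,str(v0+k),(0,k*s+4),0,.3,(0,0,255),1); cv2.line(c,(18,k*s),(24,k*s),(0,0,255),1)
    cv2.imwrite(name,c)
E
python3 - <<'E'
from h import *
t=cv2.imread('pics/top0.png')[:,:,::-1]; s=cv2.imread('pics/scene0.png')[:,:,::-1]
crop('top',t,300,180,80,150,4,'pics/c_jig.png')
crop('top',t,180,210,70,100,6,'pics/c_stick.png')
crop('scene',s,260,190,140,130,5,'pics/c_jigs.png')
crop('scene',s,190,170,100,80,8,'pics/c_sticks.png')
E
```

```text
(no output)
```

View pics/c_jig.png

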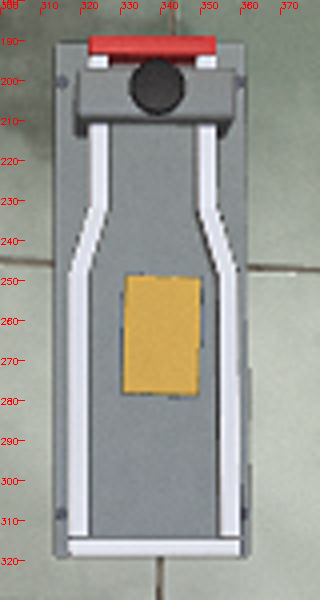

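View pics/c_stick.png

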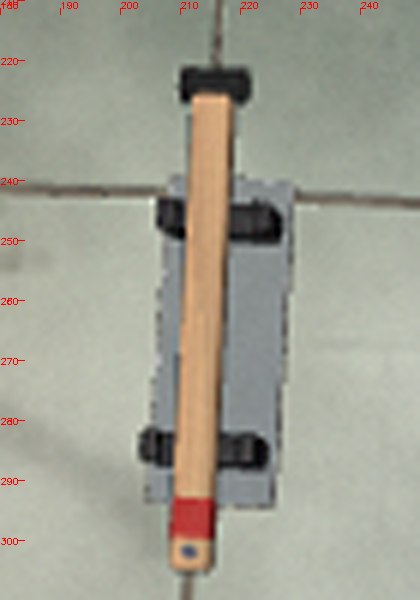

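View pics/c_jigs.png

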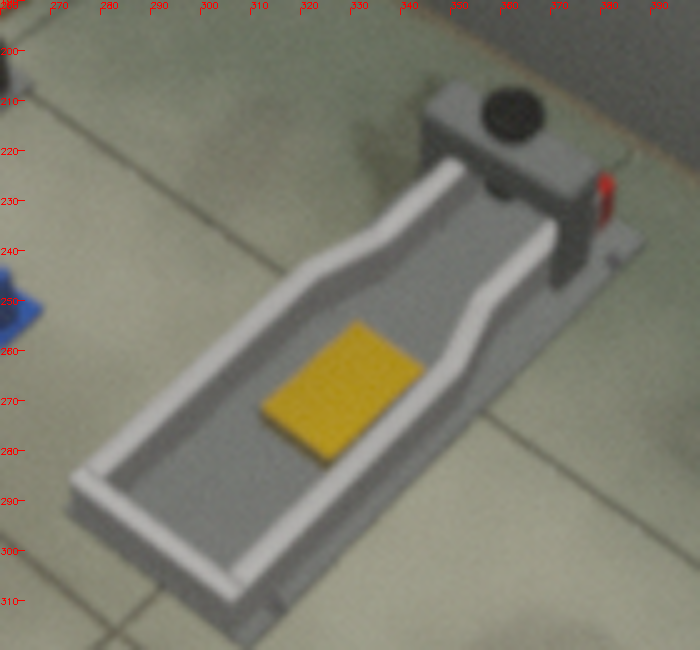

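View pics/c_sticks.png

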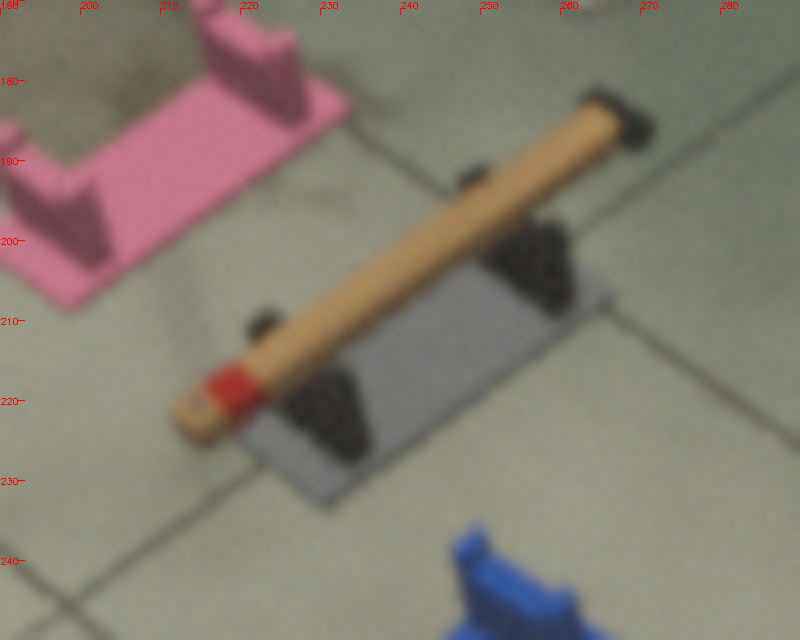

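```bash
python3 - <<'E'
from h import *
def show(l,n,pts,z):
    for u,v in pts: print(l,n,(u,v),at(n,u,v,z).round(1)[:2])
show('stick foot ends','top',[(210.5,224.5),(220.5,224.5)],45)
show('shaft front L/R, tail L/R','top',[(211.6,226),(218,226),(208,303),(215,304)],52)
show('shaft scene front L,R tail L R','scene',[(262.5,184),(267,188.5),(212,221),(216,225)],52)
show('cradle ends outer: front L,R; back L,R','top',[(206,245),(226.5,248),(203,284),(224.5,286)],46)
show('plate','top',[(209,239),(229,240.5),(225.5,294),(204,293.5)],4)
show('plate sc','scene',[(266,208),(230.5,233)],4)
show('jig plate','top',[(313.5,191),(362,191),(361.5,319),(314,319)],6)
show('sill top in L,R','top',[(321.5,314),(355.5,314)],38)
show('sill top outer L,R','top',[(317,318.5),(360,318.5)],38)
show('chan walls inner at 215','top',[(326.7,215),(349,215)],38)
show('bay walls inner at 300','top',[(322,300),(354.5,300)],38)
show('sill scene in L,R','scene',[(280,284.5),(306,305.5)],38)
show('sill scene out L,R','scene',[(274.3,285.5),(306.5,310)],38)
show('chan walls inner scene','scene',[(350,225),(367,237)],38)
show('red','top',[(321.5,194.5),(353,194.5)],38)
show('box','top',[(331.5,248.7),(350,249.3),(349.3,279),(330.5,278)],20)
show('box sc','scene',[(331,255),(344.5,264),(325.5,281),(312.5,271.5)],20)
show('beaker','top',[(480,236)],0); show('bottle','top',[(472,307)],0)
E
```

```text
stick foot ends top (210.5, 224.5) [634.6 234. ]
stick foot ends top (220.5, 224.5) [635.3 210.7]
shaft front L/R, tail L/R top (211.6, 226) [630.  230.1]
shaft front L/R, tail L/R top (218, 226) [630.4 215.2]
shaft front L/R, tail L/R top (208, 303) [451.8 228.6]
shaft front L/R, tail L/R top (215, 304) [450.  212.6]
shaft scene front L,R tail L R scene (262.5, 184) [624.1 225.4]
shaft scene front L,R tail L R scene (267, 188.5) [620.2 203.8]
shaft scene front L,R tail L R scene (212, 221) [448.7 222.5]
shaft scene front L,R tail L R scene (216, 225) [446.9 204.7]
cradle ends outer: front L,R; back L,R top (206, 245) [585.8 241.6]
cradle ends outer: front L,R; back L,R top (226.5, 248) [580.3 193.8]
cradle ends outer: front L,R; back L,R top (203, 284) [495.2 243.4]
cradle ends outer: front L,R; back L,R top (224.5, 286) [492.1 193.9]
plate top (209, 239) [606.  242.4]
plate top (229, 240.5) [603.9 194.5]
plate top (225.5, 294) [475.9 196.3]
plate top (204, 293.5) [475.6 247. ]
plate sc scene (266, 208) [597.2 190.5]
plate sc scene (230.5, 233) [475.1 194.7]
jig plate top (313.5, 19
[... 623 characters left out ...]
scene (306, 305.5) [ 434.1 -113.8]
sill scene out L,R scene (274.3, 285.5) [424.2 -24.4]
sill scene out L,R scene (306.5, 310) [ 426.6 -122.3]
chan walls inner scene scene (350, 225) [678.  -36.2]
chan walls inner scene scene (367, 237) [675.7 -92.5]
red top (321.5, 194.5) [716.1 -23.3]
red top (353, 194.5) [718.6 -98.1]
box top (331.5, 248.7) [589.6 -51. ]
box top (350, 249.3) [589.5 -95. ]
box top (349.3, 279) [518.9 -94.9]
box top (330.5, 278) [519.9 -50.5]
box sc scene (331, 255) [585.2 -54.1]
box sc scene (344.5, 264) [586.4 -96.1]
box sc scene (325.5, 281) [519.6 -94.7]
box sc scene (312.5, 271.5) [519.2 -53.8]
beaker top (480, 236) [ 634.4 -411. ]
bottle top (472, 307) [ 462.5 -390.3]
```

```bash
cat >> h.py <<'E'
J=(601.,-65.5,.028)
def jw(p,J=J):
    p=np.atleast_2d(p).astype(float); c,s=np.cos(J[2]),np.sin(J[2])
    return np.c_[J[0]+c*p[:,0]-s*p[:,1],J[1]+s*p[:,0]+c*p[:,1],p[:,2]]
def poly(img,n,W,s,u0,v0,col,closed=True):
    q=((proj(n,W)-[u0,v0]+.5)*s).astype(np.int32); cv2.polylines(img,[q],closed,col,1)
E
python3 - <<'E'
from h import *
for n,f,(u0,v0,w,h,s) in(("top","top0",(300,180,80,150,4)),("scene","scene0",(260,190,140,130,5))):
    im=cv2.imread(f"pics/{f}.png"); c=cv2.resize(im[v0:v0+h,u0:u0+w],None,fx=s,fy=s,interpolation=cv2.INTER_CUBIC)
    bx=lambda x0,x1,y,z:jw([[x0,y,z],[x1,y,z],[x1,-y,z],[x0,-y,z]])
    poly(c,n,bx(-175,135,58,0),s,u0,v0,(0,255,0))
    poly(c,n,jw([[-165,38,38],[-10,38,38],[30,26,38],[120,26,38],[120,-26,38],[30,-26,38],[-10,-38,38],[-165,-38,38]]),s,u0,v0,(0,0,255))
    for z,col in((64,(255,0,0)),(74,(255,255,0)),(84,(255,0,255))): poly(c,n,bx(73,103,48,z),s,u0,v0,col)
    poly(c,n,jw(np.array([[-47.5-36,-6.7-23,20],[-47.5+36,-6.7-23,20],[-47.5+36,-6.7+23,20],[-47.5-36,-6.7+23,20]])),s,u0,v0,(0,0,0))
    cv2.imwrite(f"pics/ov_{n}.png",c)
E
```

```text
(no output)
```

View pics/ov_top.png

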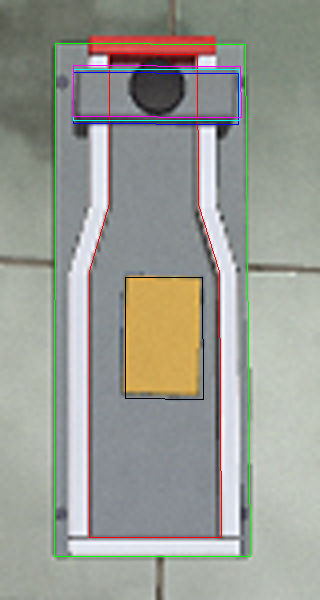

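View pics/ov_scene.png

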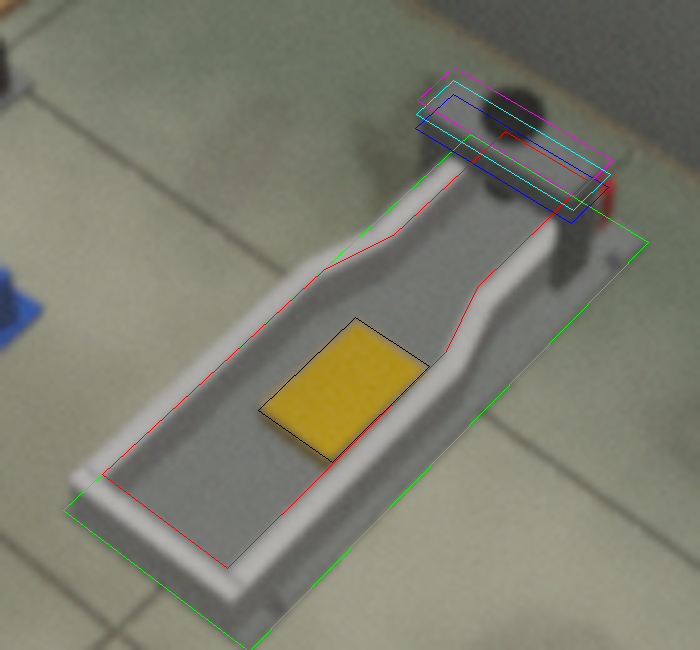

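Jig fit: origin at about (601, -65.5), yaw 0.028, and the overlay agrees in both views. The box centre is about 47 mm behind the origin and 7 mm to the right. The bridge top is about 73 mm high.

**Candidates for the stick and rest:** pink rest at top (159,265), blue rest at (265,313), and grey rest with the stick at (217,267). The red pen at (57,338) and the knife in the scene view also look a bit like a stick. I choose the grey rest and the wooden stick with black foot and red band; the close crop confirms it.

**Slope:** the tool can't pitch, so I will tilt the stick in the grip by resting its tail on the marking-head bridge corner and lowering the hand.

```bash
cat >> h.py <<'E'
def st():
    s=manip.read_state(); x=R.from_quat(s['ee_rot']).apply([1,0,0]); return s,np.r_[s['eef_pos'],np.arctan2(x[1],x[0])]
def pr():
    s,p=st(); print('t',round(s['time_s'],2),'p',p.round(3),'q',np.round(s['q'],2),'F',np.round(s['force'],1),'w',round(s['gripper_width'],1))
def plan(T,ncalls,nr=5,p=None):
    if p is None: p=st()[1]
    T=np.array(T,float); d=T-p; N=ncalls*nr
    for c in range(ncalls):
        psi=p[3]+d[3]*c/ncalls
        X=np.array([np.cos(psi),np.sin(psi)]);Y=np.array([np.sin(psi),-np.cos(psi)])
        print('call',c)
        for k in range(1,nr+1):
            w=d*k/N; print('  dx %.3f dy %.3f dz %.3f roll %.3f'%(w[:2]@X/1e3,w[:2]@Y/1e3,-w[2]/1e3,-w[3]))
E
python3 - <<'E'
from h import *
pr(); plan([523.5,221.5,110,0],4)
E
```

```text
t 0.1 p [235.553 578.421 230.367   2.755] q [-1.25  0.38  0.02  1.37 -0.01  1.39 -0.05] F [ 0.3  0.5 -0.2] w 85.0
call 0
  dx -0.020 dy -0.011 dz 0.006 roll 0.138
  dx -0.040 dy -0.022 dz 0.012 roll 0.275
  dx -0.060 dy -0.033 dz 0.018 roll 0.413
  dx -0.080 dy -0.044 dz 0.024 roll 0.551
  dx -0.100 dy -0.055 dz 0.030 roll 0.689
call 1
  dx -0.023 dy 0.004 dz 0.006 roll 0.138
  dx -0.045 dy 0.008 dz 0.012 roll 0.275
  dx -0.068 dy 0.013 dz 0.018 roll 0.413
  dx -0.090 dy 0.017 dz 0.024 roll 0.551
  dx -0.113 dy 0.021 dz 0.030 roll 0.689
call 2
  dx -0.015 dy 0.018 dz 0.006 roll 0.138
  dx -0.029 dy 0.035 dz 0.012 roll 0.275
  dx -0.044 dy 0.053 dz 0.018 roll 0.413
  dx -0.059 dy 0.070 dz 0.024 roll 0.551
  dx -0.074 dy 0.088 dz 0.030 roll 0.689
call 3
  dx -0.000 dy 0.023 dz 0.006 roll 0.138
  dx -0.000 dy 0.046 dz 0.012 roll 0.275
  dx -0.001 dy 0.069 dz 0.018 roll 0.413
  dx -0.001 dy 0.092 dz 0.024 roll 0.551
  dx -0.001 dy 0.115 dz 0.030 roll 0.689
```

Call:
{"fn": "step_arm", "kwargs": {"targets": [{"fingers": 0.3, "dx": -0.02, "dy": -0.011, "dz": 0.0, "roll": 0.138}, {"fingers": 0.3, "dx": -0.04, "dy": -0.022, "dz": 0.0, "roll": 0.275}, {"fingers": 0.3, "dx": -0.06, "dy": -0.033, "dz": 0.0, "roll": 0.413}, {"fingers": 0.3, "dx": -0.08, "dy": -0.044, "dz": 0.0, "roll": 0.551}, {"fingers": 0.3, "dx": -0.1, "dy": -0.055, "dz": 0.0, "roll": 0.689}]}}

```text
time_s: 0.6
eef_pos: [307.9, 489.1, 230.8]
ee_rot: [0.515, 0.857, -0.001, -0.0]
force: [-0.0, 0.2, -0.4]
gripper_width: 55.8
```

Call:
{"fn": "step_arm", "kwargs": {"targets": [{"fingers": 0.3, "dx": -0.023, "dy": 0.004, "dz": 0.0, "roll": 0.138}, {"fingers": 0.3, "dx": -0.045, "dy": 0.008, "dz": 0.0, "roll": 0.275}, {"fingers": 0.3, "dx": -0.068, "dy": 0.013, "dz": 0.0, "roll": 0.413}, {"fingers": 0.3, "dx": -0.09, "dy": 0.017, "dz": 0.0, "roll": 0.551}, {"fingers": 0.3, "dx": -0.113, "dy": 0.021, "dz": 0.0, "roll": 0.689}]}}

```text
time_s: 1.1
eef_pos: [380.0, 399.8, 230.8]
ee_rot: [0.774, 0.633, -0.0, 0.0]
force: [0.1, 0.3, -0.7]
gripper_width: 55.5
```

Call:
{"fn": "step_arm", "kwargs": {"targets": [{"fingers": 0.3, "dx": -0.015, "dy": 0.018, "dz": 0.01, "roll": 0.138}, {"fingers": 0.3, "dx": -0.029, "dy": 0.035, "dz": 0.02, "roll": 0.275}, {"fingers": 0.3, "dx": -0.044, "dy": 0.053, "dz": 0.03, "roll": 0.413}, {"fingers": 0.3, "dx": -0.059, "dy": 0.07, "dz": 0.04, "roll": 0.551}, {"fingers": 0.3, "dx": -0.074, "dy": 0.088, "dz": 0.05, "roll": 0.689}]}}

```text
time_s: 1.6
eef_pos: [452.0, 310.3, 180.5]
ee_rot: [0.942, 0.335, -0.0, 0.0]
force: [0.4, -0.0, -0.6]
gripper_width: 55.8
```

```bash
python3 - <<'E'
from h import *
pr(); plan([523.5,221.5,110,0],1)
E
```

```text
t 1.6 p [451.991 310.263 180.537   0.682] q [-1.04  0.26  0.46  1.68 -0.12  1.23 -1.44] F [ 0.4 -0.  -0.6] w 55.8
call 0
  dx -0.000 dy 0.023 dz 0.014 roll 0.136
  dx -0.000 dy 0.046 dz 0.028 roll 0.273
  dx -0.000 dy 0.068 dz 0.042 roll 0.409
  dx -0.000 dy 0.091 dz 0.056 roll 0.546
  dx -0.000 dy 0.114 dz 0.071 roll 0.682
```

Call:
{"fn": "step_arm", "kwargs": {"targets": [{"fingers": 0.3, "dx": 0.0, "dy": 0.023, "dz": 0.01, "roll": 0.136}, {"fingers": 0.3, "dx": 0.0, "dy": 0.046, "dz": 0.022, "roll": 0.273}, {"fingers": 0.3, "dx": 0.0, "dy": 0.068, "dz": 0.036, "roll": 0.409}, {"fingers": 0.3, "dx": 0.0, "dy": 0.091, "dz": 0.052, "roll": 0.546}, {"fingers": 0.3, "dx": 0.0, "dy": 0.114, "dz": 0.07, "roll": 0.682}]}}

```text
time_s: 2.1
eef_pos: [524.6, 222.4, 110.7]
ee_rot: [1.0, 0.0, 0.0, -0.0]
force: [0.9, 0.1, 0.2]
gripper_width: 55.5
```

```bash
python3 - <<'E'
from h import *
t=camera('top');s=camera('scene');pr()
crop('t',t,180,210,70,110,5,'pics/a_t.png');crop('s',s,190,150,100,100,6,'pics/a_s.png')
a=cv2.imread('pics/a_t.png');b=cv2.imread('pics/a_s.png');h=max(a.shape[0],b.shape[0])
pad=lambda i:cv2.copyMakeBorder(i,0,h-i.shape[0],0,0,0);a=cv2.resize(np.hstack([pad(a),pad(b)]),None,fx=.8,fy=.8);cv2.imwrite('pics/a.png',a)
E
```

```text
t 2.2 p [ 5.24393e+02  2.18688e+02  1.08683e+02 -3.00000e-03] q [-0.93  0.4   0.6   1.71 -0.24  1.11 -1.83] F [-1.  -0.2  0.7] w 55.8
```

View pics/a.png

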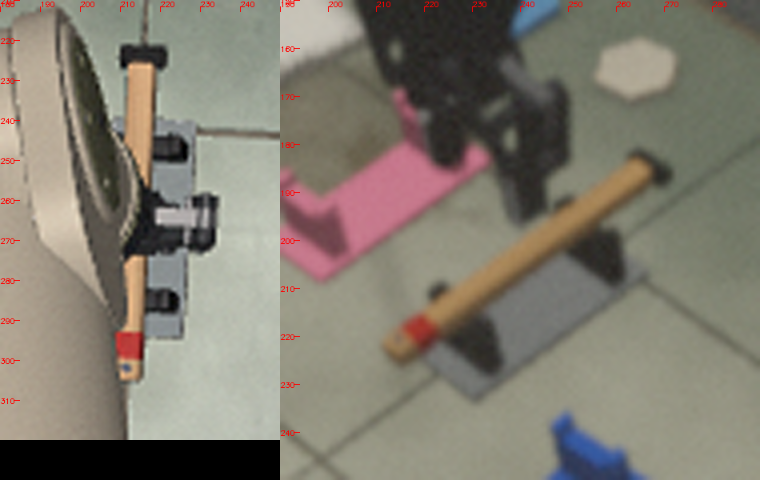

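Both views show the open hand above the middle of the wooden stick on the grey rest. In the scene view the tail is at (212,222), the foot at (267,186) and the fingertips near (240,193). I'll descend and grip.

Call:
{"fn": "step_arm", "kwargs": {"targets": [{"fingers": 0.3, "dx": 0.0, "dy": -0.001, "dz": 0.02, "roll": 0.0}, {"fingers": 0.3, "dx": 0.0, "dy": -0.002, "dz": 0.04, "roll": 0.0}, {"fingers": 0.3, "dx": 0.0, "dy": -0.002, "dz": 0.06, "roll": 0.0}, {"fingers": 0.3, "dx": 0.0, "dy": -0.002, "dz": 0.075, "roll": 0.0}, {"fingers": 0.3, "dx": 0.0, "dy": -0.002, "dz": 0.083, "roll": 0.0}]}}

```text
time_s: 2.7
eef_pos: [523.2, 225.4, 27.0]
ee_rot: [1.0, 0.004, -0.001, 0.0]
force: [0.7, 0.3, 0.8]
gripper_width: 55.8
```

Call:
{"fn": "step_arm", "kwargs": {"targets": [{"fingers": -1, "dz": 0.0}, {"fingers": -1, "dz": 0.0}, {"fingers": -1, "dz": 0.0}, {"fingers": -1, "dz": 0.0}, {"fingers": -1, "dz": 0.0}], "newtons": 30}}

```text
$.targets[0]: bad value
```

```bash
python3 - <<'E'
from h import *
pr()
E
```

```text
t 2.7 p [5.23228e+02 2.25384e+02 2.70000e+01 8.00000e-03] q [-0.89  0.5   0.55  1.78 -0.32  0.95 -1.77] F [0.7 0.3 0.8] w 55.8
```

Call:
{"fn": "step_arm", "kwargs": {"targets": [{"fingers": -1, "dx": 0.0, "dy": 0.0, "dz": 0.0, "roll": 0.0}, {"fingers": -1, "dx": 0.0, "dy": 0.0, "dz": 0.0, "roll": 0.0}, {"fingers": -1, "dx": 0.0, "dy": 0.0, "dz": 0.0, "roll": 0.0}, {"fingers": -1, "dx": 0.0, "dy": 0.0, "dz": 0.0, "roll": 0.0}, {"fingers": -1, "dx": 0.0, "dy": 0.0, "dz": 0.0, "roll": 0.0}], "newtons": 30}}

```text
time_s: 3.2
eef_pos: [525.0, 225.3, 29.3]
ee_rot: [1.0, 0.003, 0.001, -0.0]
force: [-0.4, 0.0, 6.7]
gripper_width: 15.5
```

```bash
python3 - <<'E'
from h import *
pr()
E
```

```text
t 3.2 p [5.24959e+02 2.25313e+02 2.93200e+01 6.00000e-03] q [-0.89  0.5   0.55  1.78 -0.32  0.95 -1.77] F [-0.4  0.   6.7] w 15.5
```

Call:
{"fn": "step_arm", "kwargs": {"targets": [{"fingers": -1, "dx": 0.0, "dy": 0.0, "dz": -0.01, "roll": 0.0}, {"fingers": -1, "dx": 0.0, "dy": 0.0, "dz": -0.03, "roll": 0.0}, {"fingers": -1, "dx": 0.0, "dy": 0.0, "dz": -0.06, "roll": 0.0}, {"fingers": -1, "dx": 0.0, "dy": 0.0, "dz": -0.085, "roll": 0.0}, {"fingers": -1, "dx": 0.0, "dy": 0.0, "dz": -0.1, "roll": 0.0}]}}

```text
time_s: 3.7
eef_pos: [524.9, 225.3, 130.8]
ee_rot: [1.0, 0.003, 0.001, -0.001]
force: [0.9, 0.3, -0.4]
gripper_width: 15.3
```

```bash
python3 - <<'E'
from h import *
pr();t=camera('top');s=camera('scene');pr()
crop('s',s,190,130,110,100,7,'pics/b_s.png');crop('t',t,180,190,70,130,4,'pics/b_t.png')
E
```

```text
t 3.7 p [5.24918e+02 2.25252e+02 1.30811e+02 6.00000e-03] q [-0.94  0.38  0.61  1.69 -0.23  1.15 -1.84] F [ 0.9  0.3 -0.4] w 15.3
t 3.8 p [5.25392e+02 2.25575e+02 1.30617e+02 6.00000e-03] q [-0.94  0.38  0.61  1.69 -0.23  1.15 -1.84] F [ 0.6  0.1 -0.2] w 15.3
```

View pics/b_s.png

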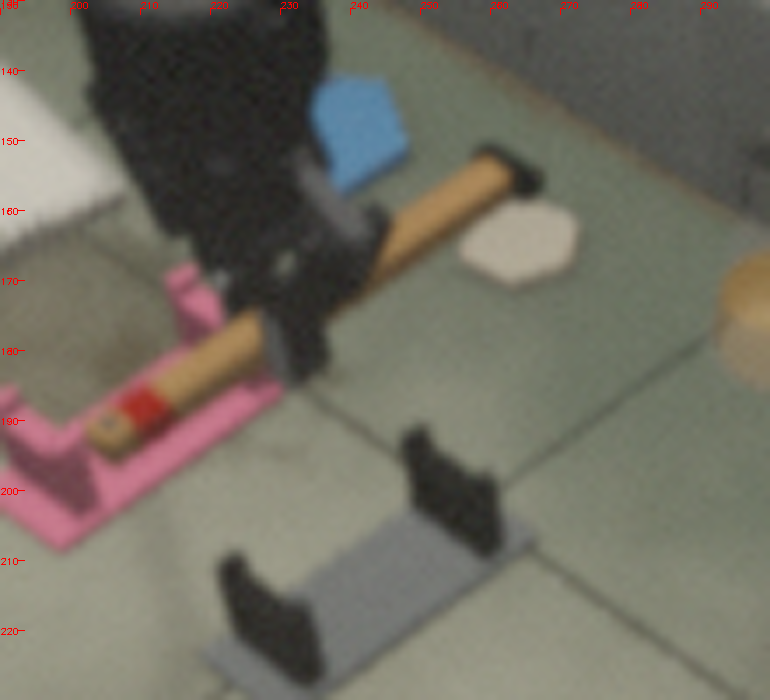

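View pics/b_t.png

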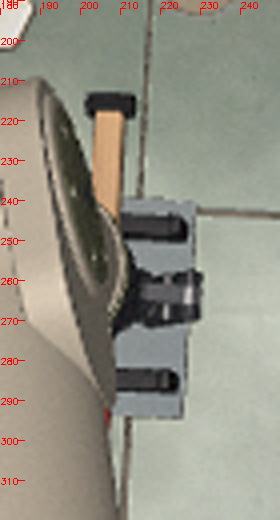

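```bash
python3 - <<'E'
from h import *
print('foot',at('top',205.7,215.5,150),at('top',199.7,215.5,150),at('top',211.7,215.5,150))
print('foot sc ends',at('scene',259,152,150),at('scene',266.5,157,150))
print('tail sc',at('scene',202,193,157), at('scene',207.5,195.5,143))
print('lips sc',[at('scene',u,v,46).round(1)[:2] for u,v in((248,192.5),(258,198.5),(222.5,210),(234,217.5))])
# bridge corner
for l,p in(('corner',[73,46,74]),('grip',[76.5-.7071*25,49.5+.7071*25,0])): print(l,jw([p]).round(1))
E
```

```text
foot [636.79832702 228.04516006 150.        ] [636.38232714 241.00007112 150.        ] [637.21449641 215.0849704  150.        ]
foot sc ends [635.06401883 234.53235437 150.        ] [634.41024526 206.24733743 150.        ]
tail sc [442.75646627 219.27716592 157.        ] [453.01014123 216.46654706 143.        ]
lips sc [array([580. , 235.5]), array([582.5, 199.2]), array([493.5, 237.1]), array([496.1, 195.2])]
corner [[672.7 -17.5  74. ]]
grip [[657.9   3.3   0. ]]
```

Grip confirmed: the stick is level in the hand and the foot is about 111 mm ahead of the grip. The empty rest cradles are visible in the scene view at (253,200) and (228,220). Next I move to the bridge corner.

```bash
python3 - <<'E'
from h import *
plan([658,2.5,131,2.384],4)
E
```

```text
call 0
  dx 0.007 dy 0.011 dz -0.000 roll -0.119
  dx 0.013 dy 0.022 dz -0.000 roll -0.238
  dx 0.020 dy 0.034 dz -0.000 roll -0.357
  dx 0.026 dy 0.045 dz -0.000 roll -0.476
  dx 0.033 dy 0.056 dz -0.000 roll -0.595
call 1
  dx -0.001 dy 0.013 dz -0.000 roll -0.119
  dx -0.002 dy 0.026 dz -0.000 roll -0.238
  dx -0.002 dy 0.039 dz -0.000 roll -0.357
  dx -0.003 dy 0.052 dz -0.000 roll -0.476
  dx -0.004 dy 0.065 dz -0.000 roll -0.595
call 2
  dx -0.008 dy 0.010 dz -0.000 roll -0.119
  dx -0.016 dy 0.021 dz -0.000 roll -0.238
  dx -0.024 dy 0.031 dz -0.000 roll -0.357
  dx -0.032 dy 0.041 dz -0.000 roll -0.476
  dx -0.040 dy 0.051 dz -0.000 roll -0.595
call 3
  dx -0.012 dy 0.004 dz -0.000 roll -0.119
  dx -0.025 dy 0.008 dz -0.000 roll -0.238
  dx -0.037 dy 0.012 dz -0.000 roll -0.357
  dx -0.049 dy 0.016 dz -0.000 roll -0.476
  dx -0.062 dy 0.020 dz -0.000 roll -0.595
```

Call:
{"fn": "step_arm", "kwargs": {"targets": [{"fingers": -1, "dx": 0.007, "dy": 0.011, "dz": 0.0, "roll": -0.119}, {"fingers": -1, "dx": 0.013, "dy": 0.022, "dz": 0.0, "roll": -0.238}, {"fingers": -1, "dx": 0.02, "dy": 0.034, "dz": 0.0, "roll": -0.357}, {"fingers": -1, "dx": 0.026, "dy": 0.045, "dz": 0.0, "roll": -0.476}, {"fingers": -1, "dx": 0.033, "dy": 0.056, "dz": 0.0, "roll": -0.595}]}}

```text
time_s: 4.3
eef_pos: [556.7, 168.6, 126.5]
ee_rot: [0.954, 0.298, -0.001, 0.0]
force: [-0.7, -1.2, -0.4]
gripper_width: 15.6
```

Call:
{"fn": "step_arm", "kwargs": {"targets": [{"fingers": -1, "dx": -0.001, "dy": 0.013, "dz": 0.0, "roll": -0.119}, {"fingers": -1, "dx": -0.002, "dy": 0.026, "dz": 0.0, "roll": -0.238}, {"fingers": -1, "dx": -0.002, "dy": 0.039, "dz": 0.0, "roll": -0.357}, {"fingers": -1, "dx": -0.003, "dy": 0.052, "dz": 0.0, "roll": -0.476}, {"fingers": -1, "dx": -0.004, "dy": 0.065, "dz": 0.0, "roll": -0.595}]}}

```text
time_s: 4.8
eef_pos: [590.2, 112.9, 126.4]
ee_rot: [0.825, 0.565, -0.001, -0.001]
force: [-1.0, -0.5, -0.2]
gripper_width: 15.2
```

Call:
{"fn": "step_arm", "kwargs": {"targets": [{"fingers": -1, "dx": -0.008, "dy": 0.01, "dz": 0.0, "roll": -0.119}, {"fingers": -1, "dx": -0.016, "dy": 0.021, "dz": 0.0, "roll": -0.238}, {"fingers": -1, "dx": -0.024, "dy": 0.031, "dz": 0.0, "roll": -0.357}, {"fingers": -1, "dx": -0.032, "dy": 0.041, "dz": 0.0, "roll": -0.476}, {"fingers": -1, "dx": -0.04, "dy": 0.051, "dz": 0.0, "roll": -0.595}]}}

```text
time_s: 5.3
eef_pos: [623.0, 57.1, 126.3]
ee_rot: [0.623, 0.782, -0.001, -0.001]
force: [-0.4, -0.2, 0.3]
gripper_width: 15.4
```

Call:
{"fn": "step_arm", "kwargs": {"targets": [{"fingers": -1, "dx": -0.012, "dy": 0.004, "dz": 0.0, "roll": -0.119}, {"fingers": -1, "dx": -0.025, "dy": 0.008, "dz": 0.0, "roll": -0.238}, {"fingers": -1, "dx": -0.037, "dy": 0.012, "dz": 0.0, "roll": -0.357}, {"fingers": -1, "dx": -0.049, "dy": 0.016, "dz": 0.0, "roll": -0.476}, {"fingers": -1, "dx": -0.062, "dy": 0.02, "dz": 0.0, "roll": -0.595}]}}

```text
time_s: 5.8
eef_pos: [656.1, 1.2, 126.1]
ee_rot: [0.366, 0.93, -0.0, -0.001]
force: [-0.1, 0.5, -0.8]
gripper_width: 15.5
```

```bash
python3 - <<'E'
from h import *
pr();t=camera('top');s=camera('scene');pr()
crop('s',s,280,120,140,130,5,'pics/d_s.png');crop('t',t,260,170,120,120,5,'pics/d_t.png')
plan([658,2.5,80,2.384],1)
E
```

```text
t 5.8 p [656.091   1.237 126.134   2.391] q [-0.2   0.52  0.22  1.42 -0.12  1.21  0.85] F [-0.1  0.5 -0.8] w 15.5
t 5.9 p [656.331  -1.3   126.315   2.385] q [-0.2   0.52  0.22  1.42 -0.12  1.21  0.85] F [ 0.4 -0.5 -0.2] w 14.9
call 0
  dx 0.000 dy 0.001 dz 0.009 roll 0.000
  dx 0.001 dy 0.002 dz 0.019 roll 0.000
  dx 0.001 dy 0.002 dz 0.028 roll 0.000
  dx 0.001 dy 0.003 dz 0.037 roll 0.001
  dx 0.001 dy 0.004 dz 0.046 roll 0.001
```

View pics/d_s.png

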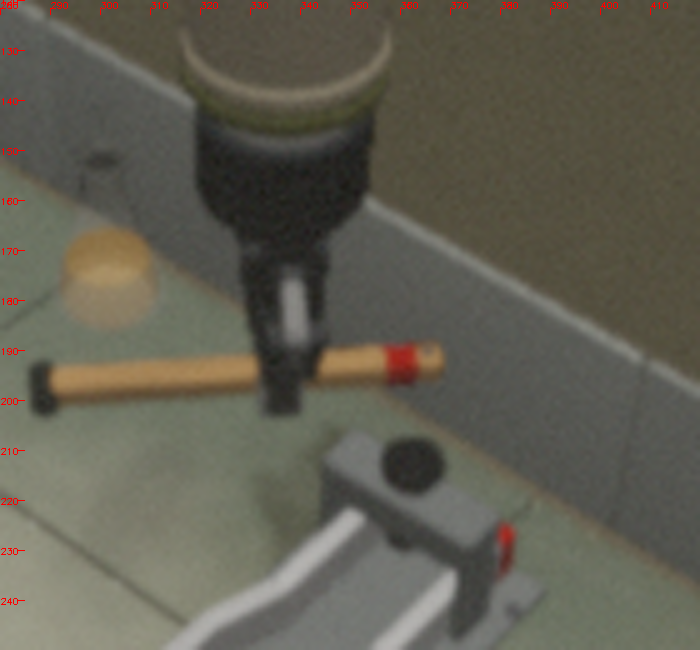

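View pics/d_t.png

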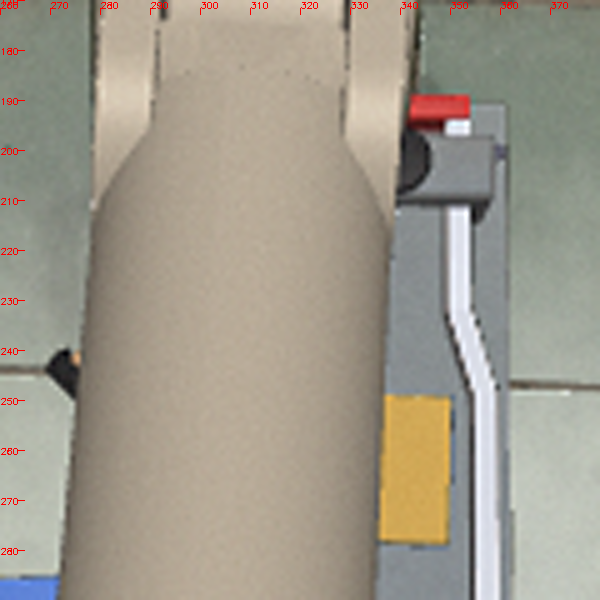

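Scene view: the stick is level with its tail at (367,192), above and behind the bridge, whose near corner is at (345,212); the knob is at (342,213) in crop-scaled pixels. The hand is clear of the jig. I'll nudge it 3 mm outward and descend.

Call:
{"fn": "step_arm", "kwargs": {"targets": [{"fingers": -1, "dx": -0.001, "dy": 0.003, "dz": 0.012, "roll": 0.0}, {"fingers": -1, "dx": -0.001, "dy": 0.003, "dz": 0.025, "roll": 0.0}, {"fingers": -1, "dx": -0.001, "dy": 0.003, "dz": 0.04, "roll": 0.0}, {"fingers": -1, "dx": -0.001, "dy": 0.003, "dz": 0.052, "roll": 0.0}, {"fingers": -1, "dx": -0.001, "dy": 0.003, "dz": 0.056, "roll": 0.0}], "newtons": 20}}

```text
time_s: 6.4
eef_pos: [658.4, 4.0, 70.8]
ee_rot: [0.369, 0.93, -0.0, -0.001]
force: [-9.2, 3.5, 12.7]
gripper_width: 15.4
```

```bash
python3 - <<'E'
from h import *
pr();s=camera('scene');pr()
crop('s',s,280,120,140,130,5,'pics/e_s.png')
E
```

```text
t 6.4 p [658.422   4.01   70.754   2.386] q [-0.2   0.58  0.21  1.47 -0.13  1.11  0.85] F [-9.2  3.5 12.7] w 15.4
t 6.45 p [658.58    3.979  70.991   2.386] q [-0.2   0.57  0.21  1.47 -0.13  1.11  0.85] F [-2.6  0.8  2.3] w 15.4
```

View pics/e_s.png

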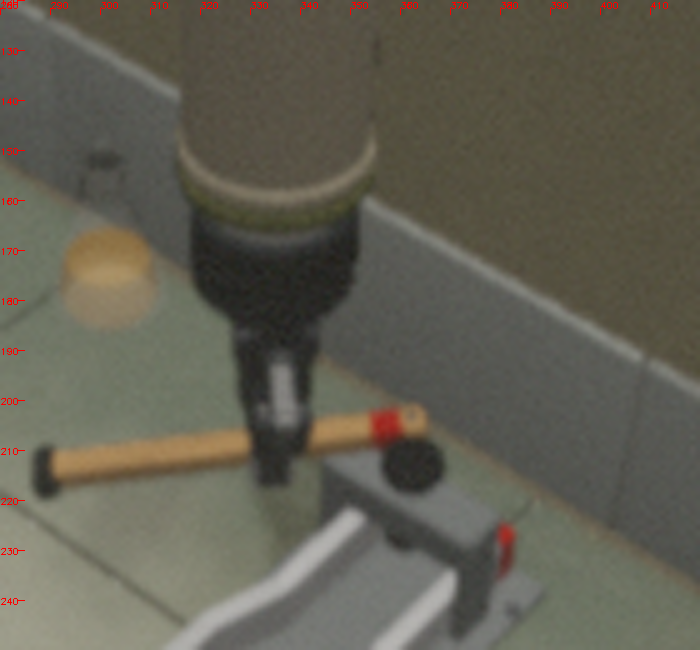

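The tail has just touched the bridge and the stick has begun to tilt. In the picture the tail is at (363,203) and the foot at (289,214), and the knob is clear in front. I'll lower gently.

Call:
{"fn": "step_arm", "kwargs": {"targets": [{"fingers": -1, "dx": 0.0, "dy": 0.0, "dz": 0.001, "roll": 0.0}, {"fingers": -1, "dx": 0.0, "dy": 0.0, "dz": 0.002, "roll": 0.0}, {"fingers": -1, "dx": 0.0, "dy": 0.0, "dz": 0.004, "roll": 0.0}, {"fingers": -1, "dx": 0.0, "dy": 0.0, "dz": 0.005, "roll": 0.0}, {"fingers": -1, "dx": 0.0, "dy": 0.0, "dz": 0.006, "roll": 0.0}], "newtons": 20}}

```text
time_s: 6.95
eef_pos: [659.5, 3.7, 67.6]
ee_rot: [0.369, 0.93, 0.001, 0.0]
force: [-6.9, 2.1, 13.1]
gripper_width: 15.4
```

```bash
python3 - <<'E'
from h import *
pr();s=camera('scene');pr()
crop('s',s,280,120,140,130,5,'pics/f_s.png')
E
```

```text
t 6.95 p [659.549   3.713  67.588   2.386] q [-0.2   0.58  0.21  1.47 -0.13  1.1   0.85] F [-6.9  2.1 13.1] w 15.4
t 7.0 p [659.542   3.704  67.441   2.386] q [-0.2   0.58  0.21  1.47 -0.13  1.1   0.85] F [-6.6  2.6 11. ] w 15.6
```

View pics/f_s.png

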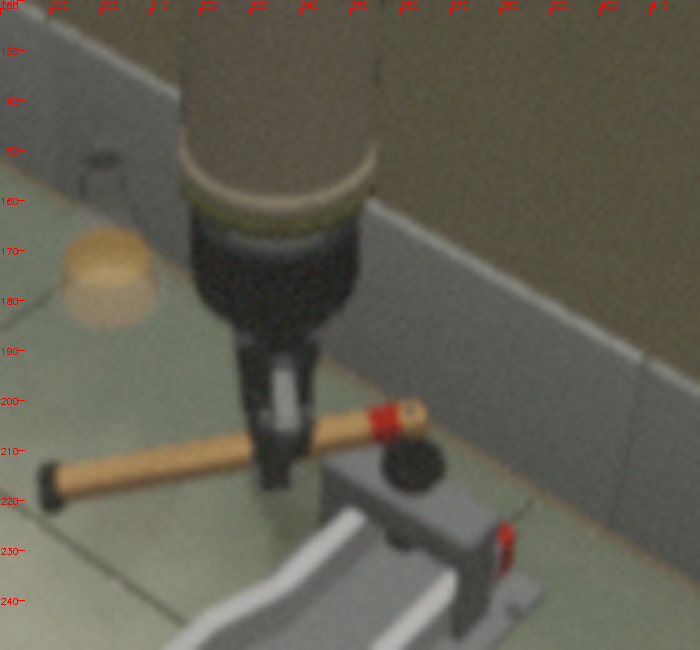

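```bash
cat >> h.py <<'E'
def pts(p,th,L=(111,-77)):
    G=np.r_[p[:3]]+[0,0,19]; d=np.array([np.cos(p[3])*np.cos(th),np.sin(p[3])*np.cos(th),-np.sin(th)])
    return np.array([G+l*d for l in L])
E
python3 - <<'E'
from h import *
print('level ref', proj('scene',pts([656.2,0,126.2,2.386],0)).round(1).tolist())
for th in range(5,40,3): print(th, proj('scene',pts([659.5,3.7,67.5,2.386],np.radians(th))).round(1).tolist())
E
```

```text
level ref [[286.8, 195.4], [366.7, 190.4]]
5 [[288.7, 213.7], [364.7, 204.2]]
8 [[289.1, 215.2], [364.6, 203.1]]
11 [[289.6, 216.8], [364.5, 202.0]]
14 [[290.3, 218.3], [364.2, 200.9]]
17 [[291.0, 219.7], [363.9, 199.8]]
20 [[291.9, 221.1], [363.5, 198.7]]
23 [[292.9, 222.5], [363.0, 197.7]]
26 [[294.0, 223.8], [362.4, 196.6]]
29 [[295.1, 225.1], [361.7, 195.6]]
32 [[296.4, 226.3], [360.9, 194.6]]
35 [[297.7, 227.5], [360.1, 193.7]]
38 [[299.2, 228.6], [359.2, 192.8]]
```

Call:
{"fn": "step_arm", "kwargs": {"targets": [{"fingers": -1, "dx": 0.0, "dy": 0.0, "dz": 0.0015, "roll": 0.0}, {"fingers": -1, "dx": 0.0, "dy": 0.0, "dz": 0.003, "roll": 0.0}, {"fingers": -1, "dx": 0.0, "dy": 0.0, "dz": 0.005, "roll": 0.0}, {"fingers": -1, "dx": 0.0, "dy": 0.0, "dz": 0.007, "roll": 0.0}, {"fingers": -1, "dx": 0.0, "dy": 0.0, "dz": 0.008, "roll": 0.0}], "newtons": 20}}

```text
time_s: 7.5
eef_pos: [660.3, 3.1, 60.1]
ee_rot: [0.369, 0.929, 0.001, 0.001]
force: [-6.5, 1.3, 17.1]
gripper_width: 15.2
```

```bash
python3 - <<'E'
from h import *
pr();s=camera('scene');pr()
crop('s',s,280,160,120,90,6,'pics/g_s.png')
p=st()[1]
for th in range(20,40,3): print(th, (proj('scene',pts(p,np.radians(th)))+[1.5,2]).round(1).tolist())
E
```

```text
t 7.5 p [660.284   3.092  60.12    2.386] q [-0.2   0.59  0.21  1.48 -0.13  1.09  0.85] F [-6.5  1.3 17.1] w 15.2
t 7.55 p [660.301   3.07   60.053   2.386] q [-0.2   0.59  0.21  1.48 -0.13  1.09  0.85] F [-6.   1.5 13.9] w 15.6
20 [[294.0, 225.0], [365.2, 202.8]]
23 [[294.9, 226.4], [364.7, 201.8]]
26 [[296.0, 227.7], [364.1, 200.8]]
29 [[297.2, 228.9], [363.4, 199.8]]
32 [[298.4, 230.1], [362.7, 198.8]]
35 [[299.8, 231.3], [361.8, 197.9]]
38 [[301.2, 232.4], [360.9, 197.0]]
```

View pics/g_s.png

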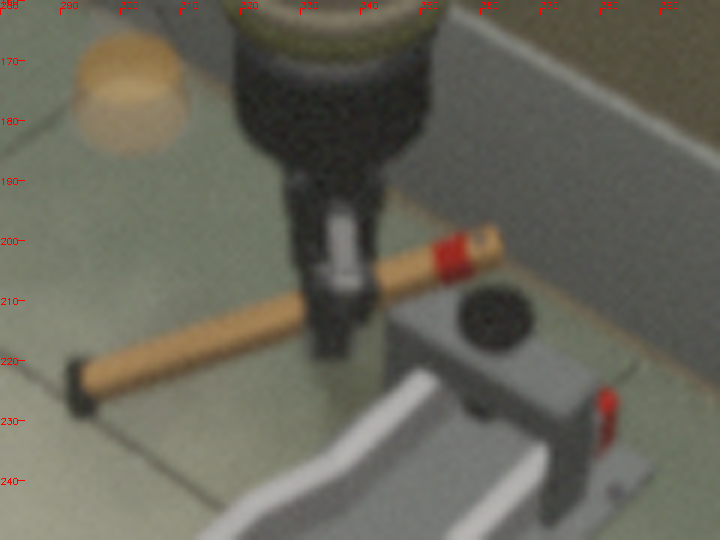

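The slope is now about 21° (foot at (294,224), tail at (362,201)). I'll lower further.

Call:
{"fn": "step_arm", "kwargs": {"targets": [{"fingers": -1, "dx": 0.0, "dy": 0.0, "dz": 0.0015, "roll": 0.0}, {"fingers": -1, "dx": 0.0, "dy": 0.0, "dz": 0.003, "roll": 0.0}, {"fingers": -1, "dx": 0.0, "dy": 0.0, "dz": 0.0045, "roll": 0.0}, {"fingers": -1, "dx": 0.0, "dy": 0.0, "dz": 0.006, "roll": 0.0}, {"fingers": -1, "dx": 0.0, "dy": 0.0, "dz": 0.006, "roll": 0.0}], "newtons": 20}}

```text
time_s: 8.05
eef_pos: [661.1, 2.4, 55.0]
ee_rot: [0.369, 0.929, 0.001, 0.002]
force: [-4.0, 0.6, 16.5]
gripper_width: 15.4
```

```bash
python3 - <<'E'
from h import *
pr();s=camera('scene');pr()
crop('s',s,280,160,120,90,6,'pics/i_s.png')
p=st()[1]
for th in range(20,40,3): print(th, (proj('scene',pts(p,np.radians(th)))+[1.5,2]).round(1).tolist())
E
```

```text
t 8.05 p [661.121   2.403  54.989   2.385] q [-0.2   0.59  0.21  1.48 -0.13  1.08  0.85] F [-4.   0.6 16.5] w 15.4
t 8.1 p [661.118   2.433  54.983   2.385] q [-0.2   0.59  0.21  1.48 -0.13  1.08  0.85] F [-5.4  0.9 16. ] w 15.2
20 [[294.5, 226.3], [365.5, 204.2]]
23 [[295.5, 227.6], [365.0, 203.2]]
26 [[296.5, 228.9], [364.4, 202.2]]
29 [[297.7, 230.2], [363.7, 201.2]]
32 [[298.9, 231.4], [363.0, 200.2]]
35 [[300.3, 232.5], [362.1, 199.3]]
38 [[301.7, 233.6], [361.2, 198.4]]
```

View pics/i_s.png

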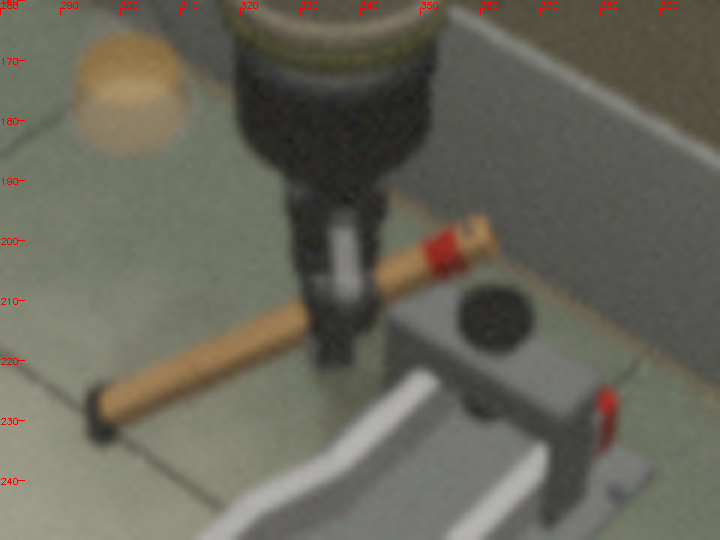

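Call:
{"fn": "step_arm", "kwargs": {"targets": [{"fingers": -1, "dx": 0.0, "dy": 0.0, "dz": 0.001, "roll": 0.0}, {"fingers": -1, "dx": 0.0, "dy": 0.0, "dz": 0.002, "roll": 0.0}, {"fingers": -1, "dx": 0.0, "dy": 0.0, "dz": 0.003, "roll": 0.0}, {"fingers": -1, "dx": 0.0, "dy": 0.0, "dz": 0.003, "roll": 0.0}], "newtons": 20}}

```text
time_s: 8.5
eef_pos: [662.6, 4.7, 52.0]
ee_rot: [0.368, 0.93, 0.002, 0.003]
force: [2.4, 4.0, 9.2]
gripper_width: 15.1
```

Call:
{"fn": "step_arm", "kwargs": {"targets": [{"fingers": -1, "dx": 0.0, "dy": 0.0, "dz": 0.0, "roll": 0.0}, {"fingers": -1, "dx": 0.0, "dy": 0.0, "dz": -0.02, "roll": 0.0}, {"fingers": -1, "dx": 0.0, "dy": 0.0, "dz": -0.05, "roll": 0.0}, {"fingers": -1, "dx": 0.0, "dy": 0.0, "dz": -0.08, "roll": 0.0}, {"fingers": -1, "dx": 0.0, "dy": 0.0, "dz": -0.09, "roll": 0.0}], "newtons": 60}}

```text
time_s: 9.0
eef_pos: [661.4, 2.6, 142.7]
ee_rot: [0.369, 0.929, 0.001, 0.002]
force: [1.8, -0.3, -0.5]
gripper_width: 15.4
```

```bash
python3 - <<'E'
from h import *
pr();s=camera('scene');pr()
crop('s',s,270,130,120,90,6,'pics/j_s.png')
p=st()[1]
for th in range(20,40,3): print(th, (proj('scene',pts(p,np.radians(th)))+[1.5,2]).round(1).tolist())
E
```

```text
t 9.0 p [661.351   2.645 142.731   2.385] q [-0.21  0.51  0.22  1.4  -0.12  1.24  0.84] F [ 1.8 -0.3 -0.5] w 15.4
t 9.05 p [661.45    2.652 142.974   2.385] q [-0.21  0.51  0.22  1.4  -0.12  1.24  0.84] F [ 0.8 -0.1  0.1] w 15.0
20 [[292.5, 201.8], [368.0, 177.3]]
23 [[293.5, 203.4], [367.5, 176.1]]
26 [[294.6, 204.8], [366.9, 175.0]]
29 [[295.9, 206.2], [366.2, 173.9]]
32 [[297.2, 207.6], [365.4, 172.8]]
35 [[298.6, 208.9], [364.5, 171.7]]
38 [[300.1, 210.1], [363.5, 170.7]]
```

View pics/j_s.png

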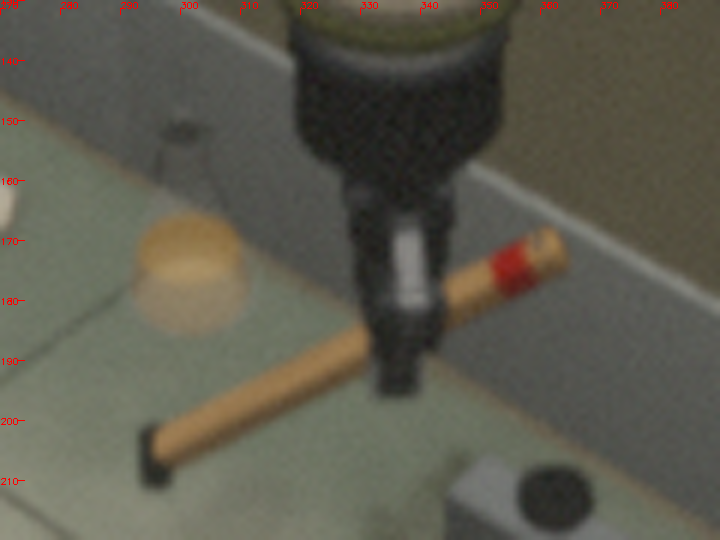

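The stick is held at a slope of about 30° (foot (296,206), tail (362,172)) with grip force now 60 N. I'll turn it to the jig heading and go back over the bay.

```bash
python3 - <<'E'
from h import *
J=(601,-66.5,.028)
f=jw([[-100,-6.5,0]],J)[0]; g=f-96*np.array([np.cos(.028),np.sin(.028),0]); print(f,g,np.hypot(*g[:2]))
plan([430,-76,125,.028],4)
E
```

```text
[501.22117366 -75.79708631   0.        ] [405.2588032 -78.4847351   0.       ] 412.7887488948834
call 0
  dx 0.006 dy -0.011 dz 0.001 roll 0.118
  dx 0.011 dy -0.022 dz 0.002 roll 0.236
  dx 0.017 dy -0.032 dz 0.003 roll 0.354
  dx 0.023 dy -0.043 dz 0.004 roll 0.471
  dx 0.029 dy -0.054 dz 0.004 roll 0.589
call 1
  dx -0.001 dy -0.012 dz 0.001 roll 0.118
  dx -0.002 dy -0.024 dz 0.002 roll 0.236
  dx -0.004 dy -0.036 dz 0.003 roll 0.354
  dx -0.005 dy -0.049 dz 0.004 roll 0.471
  dx -0.006 dy -0.061 dz 0.004 roll 0.589
call 2
  dx -0.008 dy -0.009 dz 0.001 roll 0.118
  dx -0.016 dy -0.019 dz 0.002 roll 0.236
  dx -0.023 dy -0.028 dz 0.003 roll 0.354
  dx -0.031 dy -0.038 dz 0.004 roll 0.471
  dx -0.039 dy -0.047 dz 0.004 roll 0.589
call 3
  dx -0.012 dy -0.003 dz 0.001 roll 0.118
  dx -0.023 dy -0.007 dz 0.002 roll 0.236
  dx -0.035 dy -0.010 dz 0.003 roll 0.354
  dx -0.047 dy -0.014 dz 0.004 roll 0.471
  dx -0.059 dy -0.017 dz 0.004 roll 0.589
```

Call:
{"fn": "step_arm", "kwargs": {"targets": [{"fingers": -1, "dx": 0.006, "dy": -0.011, "dz": 0.001, "roll": 0.118}, {"fingers": -1, "dx": 0.011, "dy": -0.022, "dz": 0.002, "roll": 0.236}, {"fingers": -1, "dx": 0.017, "dy": -0.032, "dz": 0.003, "roll": 0.354}, {"fingers": -1, "dx": 0.023, "dy": -0.043, "dz": 0.004, "roll": 0.471}, {"fingers": -1, "dx": 0.029, "dy": -0.054, "dz": 0.004, "roll": 0.589}]}}

```text
time_s: 9.55
eef_pos: [600.1, -16.8, 133.2]
ee_rot: [0.625, 0.781, -0.001, -0.001]
force: [0.6, -0.7, -1.6]
gripper_width: 15.2
```

Call:
{"fn": "step_arm", "kwargs": {"targets": [{"fingers": -1, "dx": -0.001, "dy": -0.012, "dz": 0.001, "roll": 0.118}, {"fingers": -1, "dx": -0.002, "dy": -0.024, "dz": 0.002, "roll": 0.236}, {"fingers": -1, "dx": -0.004, "dy": -0.036, "dz": 0.003, "roll": 0.354}, {"fingers": -1, "dx": -0.005, "dy": -0.049, "dz": 0.004, "roll": 0.471}, {"fingers": -1, "dx": -0.006, "dy": -0.061, "dz": 0.004, "roll": 0.589}]}}

```text
time_s: 10.05
eef_pos: [541.9, -36.3, 129.5]
ee_rot: [0.825, 0.566, -0.001, -0.0]
force: [-0.1, -0.4, -0.8]
gripper_width: 15.1
```

Call:
{"fn": "step_arm", "kwargs": {"targets": [{"fingers": -1, "dx": -0.008, "dy": -0.009, "dz": 0.001, "roll": 0.118}, {"fingers": -1, "dx": -0.016, "dy": -0.019, "dz": 0.002, "roll": 0.236}, {"fingers": -1, "dx": -0.023, "dy": -0.028, "dz": 0.003, "roll": 0.354}, {"fingers": -1, "dx": -0.031, "dy": -0.038, "dz": 0.004, "roll": 0.471}, {"fingers": -1, "dx": -0.039, "dy": -0.047, "dz": 0.004, "roll": 0.589}]}}

```text
time_s: 10.55
eef_pos: [484.1, -55.9, 125.7]
ee_rot: [0.953, 0.302, -0.001, -0.0]
force: [0.3, 0.1, -0.9]
gripper_width: 15.0
```

Call:
{"fn": "step_arm", "kwargs": {"targets": [{"fingers": -1, "dx": -0.012, "dy": -0.003, "dz": 0.001, "roll": 0.118}, {"fingers": -1, "dx": -0.023, "dy": -0.007, "dz": 0.002, "roll": 0.236}, {"fingers": -1, "dx": -0.035, "dy": -0.01, "dz": 0.003, "roll": 0.354}, {"fingers": -1, "dx": -0.047, "dy": -0.014, "dz": 0.004, "roll": 0.471}, {"fingers": -1, "dx": -0.059, "dy": -0.017, "dz": 0.004, "roll": 0.589}]}}

```text
time_s: 11.05
eef_pos: [426.2, -76.3, 121.8]
ee_rot: [1.0, 0.012, -0.001, 0.0]
force: [0.2, 0.3, -0.1]
gripper_width: 15.4
```

```bash
python3 - <<'E'
from h import *
pr();s=camera('scene');t=camera('top');pr()
crop('s',s,220,140,150,120,5,'pics/k_s.png');crop('t',t,280,200,100,130,5,'pics/k_t.png')
p=st()[1]
for th in range(23,39,3): print(th, (proj('scene',pts(p,np.radians(th)))+[1.5,2]).round(1).tolist())
plan([406,-78.5,110,.028],1)
E
```

```text
t 11.05 p [ 4.26204e+02 -7.62690e+01  1.21849e+02  2.50000e-02] q [-0.5   0.06  0.63  2.04 -0.04  1.06 -1.4 ] F [ 0.2  0.3 -0.1] w 15.4
t 11.15 p [ 4.25756e+02 -7.67220e+01  1.22057e+02  2.70000e-02] q [-0.5   0.05  0.63  2.04 -0.04  1.06 -1.4 ] F [ 0.2 -0.5 -0.6] w 15.2
23 [[322.5, 255.9], [263.4, 287.6]]
26 [[321.8, 258.0], [263.8, 286.0]]
29 [[321.1, 260.1], [264.3, 284.3]]
32 [[320.2, 262.3], [264.8, 282.6]]
35 [[319.3, 264.5], [265.5, 280.8]]
38 [[318.4, 266.6], [266.2, 279.1]]
call 0
  dx -0.004 dy 0.000 dz 0.002 roll -0.000
  dx -0.008 dy 0.001 dz 0.005 roll -0.001
  dx -0.012 dy 0.001 dz 0.007 roll -0.001
  dx -0.016 dy 0.001 dz 0.010 roll -0.001
  dx -0.020 dy 0.001 dz 0.012 roll -0.001
```

View pics/k_s.png

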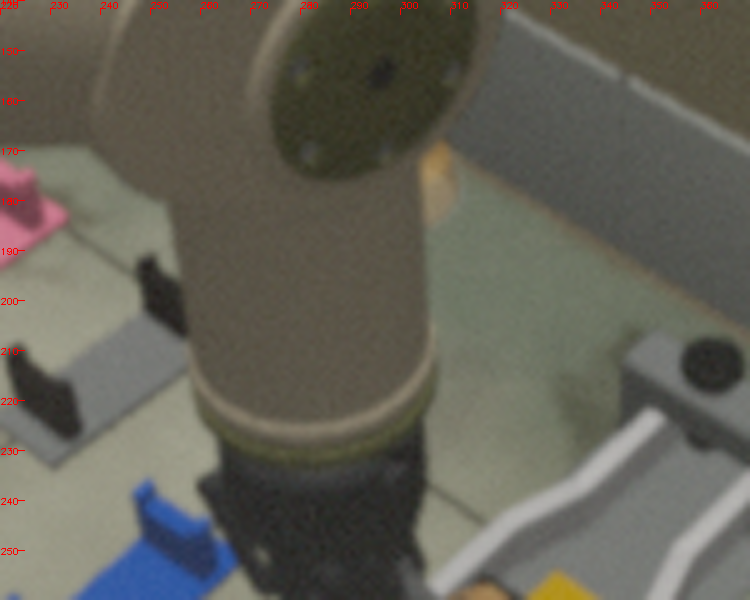

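View pics/k_t.png

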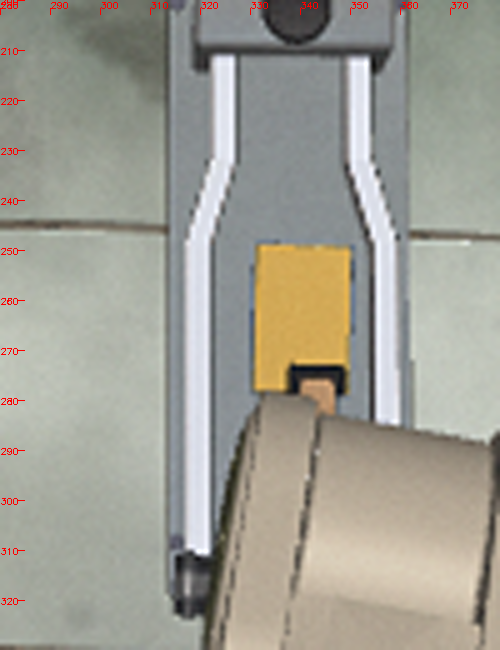

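```bash
python3 - <<'E'
from h import *
t=cv2.imread('pics/k_t.png')
for z in(80,85,90): print('foot',at('top',341.3,274,z).round(1))
print('pred',pts(st()[1],np.radians(30))[0])
print('box rear',at('top',330.5,278,20),at('top',349.3,279,20))
E
```

```text
foot [524.8 -72.7  80. ]
foot [524.4 -72.4  85. ]
foot [523.9 -72.2  90. ]
pred [521.85004702 -74.15461711  85.55681893]
box rear [519.93815513 -50.47460658  20.        ] [518.90760683 -94.85501925  20.        ]
```

Call:
{"fn": "step_arm", "kwargs": {"targets": [{"fingers": -1, "dx": -0.004, "dy": 0.0, "dz": 0.003, "roll": 0.0}, {"fingers": -1, "dx": -0.009, "dy": 0.0, "dz": 0.006, "roll": 0.0}, {"fingers": -1, "dx": -0.014, "dy": 0.0, "dz": 0.012, "roll": 0.0}, {"fingers": -1, "dx": -0.019, "dy": 0.0, "dz": 0.02, "roll": 0.0}, {"fingers": -1, "dx": -0.021, "dy": 0.0, "dz": 0.03, "roll": 0.0}]}}

```text
time_s: 11.65
eef_pos: [406.2, -76.8, 92.5]
ee_rot: [1.0, 0.015, -0.0, -0.0]
force: [1.0, -1.0, -1.0]
gripper_width: 15.1
```

```bash
python3 - <<'E'
from h import *
pr();s=camera('scene');t=camera('top');pr()
crop('s',s,250,210,130,110,6,'pics/l_s.png');crop('t',t,300,230,80,100,6,'pics/l_t.png')
E
```

```text
t 11.65 p [ 4.0616e+02 -7.6814e+01  9.2507e+01  3.0000e-02] q [-0.5   0.05  0.63  2.12 -0.04  0.98 -1.39] F [ 1. -1. -1.] w 15.1
t 11.75 p [ 4.05244e+02 -7.67540e+01  9.16830e+01  3.00000e-02] q [-0.5   0.05  0.63  2.12 -0.04  0.98 -1.39] F [ 0.  -0.2  0.3] w 14.9
```

View pics/l_s.png

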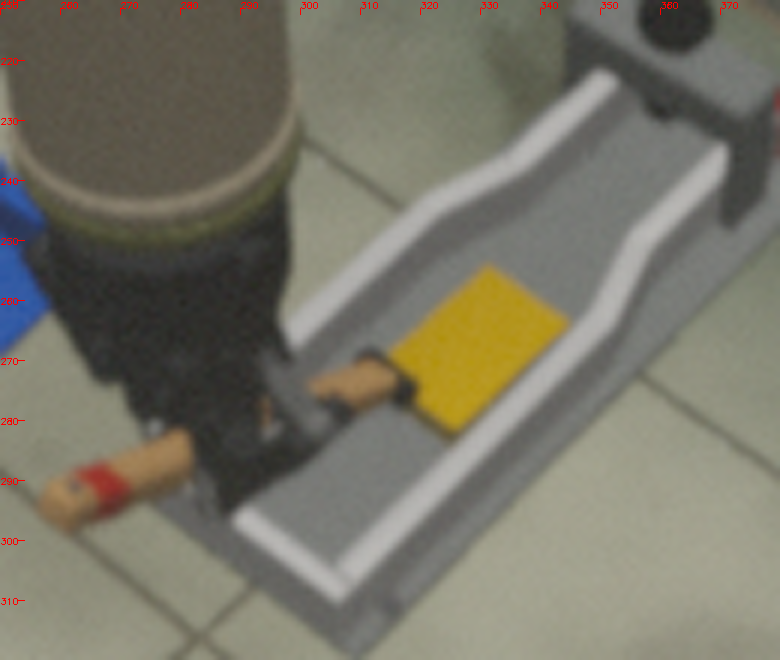

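View pics/l_t.png

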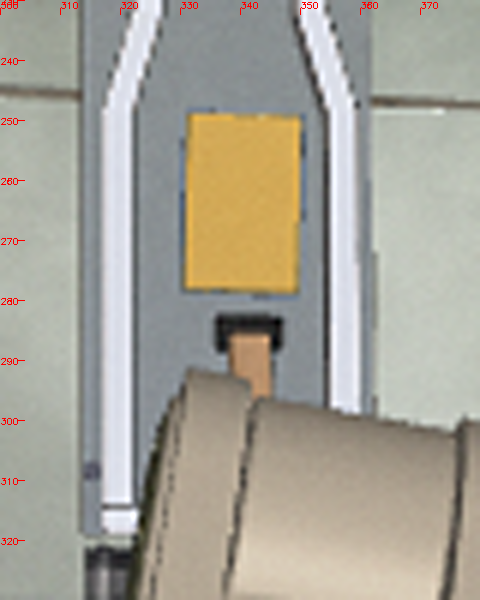

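Top view: the foot is at (341,284), just behind the box's rear edge (row 279) and centred on it. Scene view: the stick crosses above the sill. Next I lower the foot.

Call:
{"fn": "step_arm", "kwargs": {"targets": [{"fingers": -1, "dx": 0.0, "dy": 0.0, "dz": 0.01, "roll": 0.0}, {"fingers": -1, "dx": 0.0, "dy": 0.0, "dz": 0.02, "roll": 0.0}, {"fingers": -1, "dx": 0.0, "dy": 0.0, "dz": 0.028, "roll": 0.0}, {"fingers": -1, "dx": 0.0, "dy": 0.0, "dz": 0.034, "roll": 0.0}, {"fingers": -1, "dx": 0.0, "dy": 0.0, "dz": 0.036, "roll": 0.0}]}}

```text
time_s: 12.25
eef_pos: [406.2, -76.9, 56.4]
ee_rot: [1.0, 0.015, -0.001, 0.0]
force: [-0.4, 0.6, -0.3]
gripper_width: 15.2
```

```bash
python3 - <<'E'
from h import *
pr();s=camera('scene');t=camera('top');pr()
crop('s',s,250,210,130,110,6,'pics/m_s.png');crop('t',t,300,230,80,100,6,'pics/m_t.png')
E
```

```text
t 12.25 p [ 4.06198e+02 -7.69250e+01  5.64260e+01  3.00000e-02] q [-0.48  0.12  0.63  2.15 -0.09  0.89 -1.34] F [-0.4  0.6 -0.3] w 15.2
t 12.35 p [ 4.06486e+02 -7.69640e+01  5.69910e+01  3.00000e-02] q [-0.48  0.12  0.63  2.15 -0.09  0.9  -1.34] F [-0.7  0.3 -0.7] w 15.2
```

View pics/m_s.png

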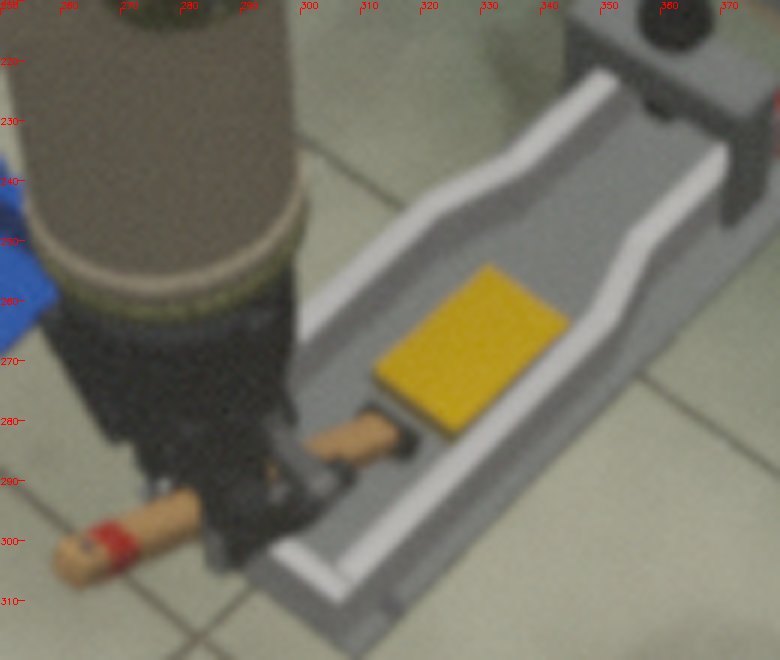

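View pics/m_t.png

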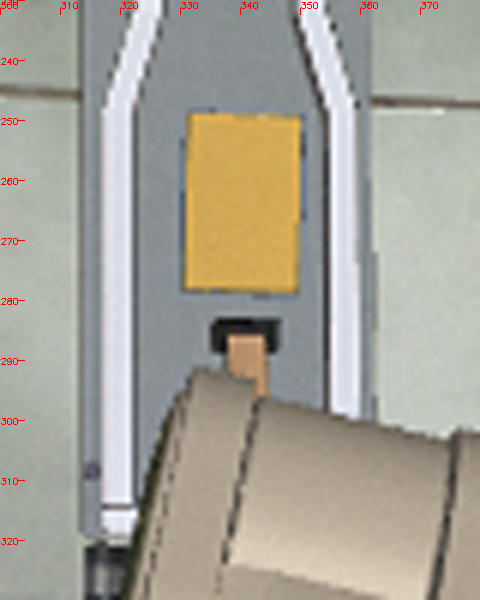

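```bash
python3 - <<'E'
from h import *
for z in(10,15,20,25): 
    P=at('top',340.5,285.7,z); print(z,P.round(1),proj('scene',P).round(1), (proj('scene',P-[2.5,1.8,0])+[1.5,2]).round(1))
print(pts(st()[1],np.radians(30))[0])
E
```

```text
10 [503.2 -75.   10. ] [[314.6 283.1]] [[315.9 286.2]]
15 [502.9 -74.7  15. ] [[314.4 281.9]] [[315.7 285. ]]
20 [502.5 -74.5  20. ] [[314.1 280.7]] [[315.5 283.8]]
25 [502.2 -74.2  25. ] [[313.9 279.6]] [[315.2 282.7]]
[502.57253576 -74.10659282  20.49089444]
```

The foot is about 20 mm above the table, behind the box, with a clear gap (top: foot row 286, box rear row 279). I'll lower it 5 mm and start pushing, moving left to bring the box onto the channel centre line.

Call:
{"fn": "step_arm", "kwargs": {"targets": [{"fingers": -1, "dx": 0.0, "dy": 0.0, "dz": 0.003, "roll": 0.0}, {"fingers": -1, "dx": 0.0, "dy": 0.0, "dz": 0.006, "roll": 0.0}, {"fingers": -1, "dx": 0.004, "dy": 0.0, "dz": 0.006, "roll": 0.0}, {"fingers": -1, "dx": 0.008, "dy": 0.0, "dz": 0.006, "roll": 0.0}]}}

```text
time_s: 12.75
eef_pos: [415.1, -76.6, 51.4]
ee_rot: [1.0, 0.015, 0.0, -0.0]
force: [0.2, 0.3, -0.6]
gripper_width: 15.3
```

Call:
{"fn": "step_arm", "kwargs": {"targets": [{"fingers": -1, "dx": 0.006, "dy": 0.0, "dz": 0.0, "roll": 0.0}, {"fingers": -1, "dx": 0.012, "dy": -0.001, "dz": 0.0, "roll": 0.0}, {"fingers": -1, "dx": 0.018, "dy": -0.002, "dz": 0.0, "roll": 0.0}, {"fingers": -1, "dx": 0.024, "dy": -0.0035, "dz": 0.0, "roll": 0.0}, {"fingers": -1, "dx": 0.03, "dy": -0.005, "dz": 0.0, "roll": 0.0}]}}

```text
time_s: 13.25
eef_pos: [445.1, -70.6, 51.2]
ee_rot: [1.0, 0.015, -0.0, 0.0]
force: [0.2, -1.1, -0.7]
gripper_width: 15.5
```

```bash
python3 - <<'E'
from h import *
pr();s=camera('scene');t=camera('top');pr()
crop('s',s,250,210,130,110,6,'pics/n_s.png');crop('t',t,300,200,80,120,5,'pics/n_t.png')
E
```

```text
t 13.25 p [ 4.4506e+02 -7.0568e+01  5.1245e+01  3.0000e-02] q [-0.47  0.22  0.61  2.07 -0.16  0.9  -1.3 ] F [ 0.2 -1.1 -0.7] w 15.5
t 13.35 p [ 4.4547e+02 -7.0389e+01  5.1351e+01  3.1000e-02] q [-0.47  0.22  0.61  2.07 -0.16  0.9  -1.3 ] F [-1.1 -0.3 -1. ] w 15.2
```

View pics/n_s.png

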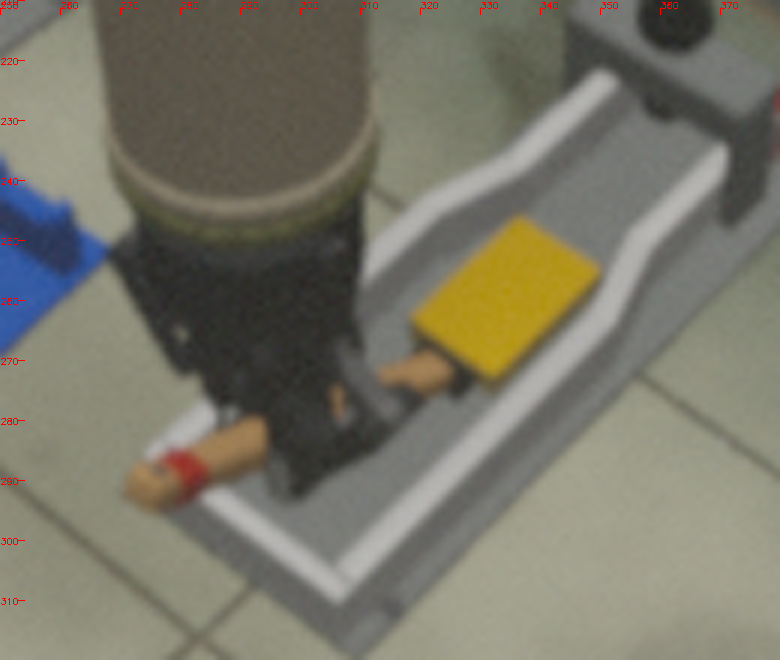

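View pics/n_t.png

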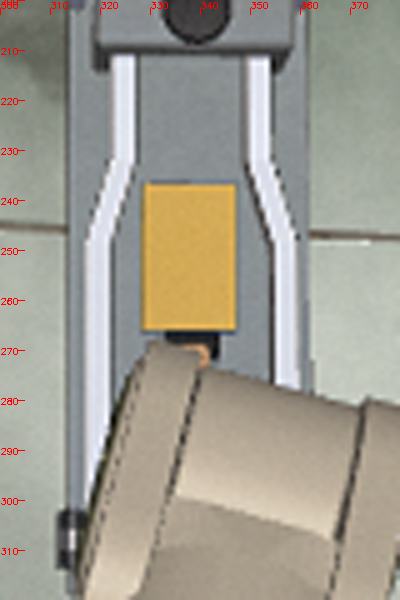

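The box moved about 30 mm and is centred and straight (top: cols 328.5–347.5, channel inner edges 327–349). I'll continue straight.

Call:
{"fn": "step_arm", "kwargs": {"targets": [{"fingers": -1, "dx": 0.008, "dy": 0.0, "dz": 0.0, "roll": 0.0}, {"fingers": -1, "dx": 0.016, "dy": 0.0, "dz": 0.0, "roll": 0.0}, {"fingers": -1, "dx": 0.024, "dy": 0.0, "dz": 0.0, "roll": 0.0}, {"fingers": -1, "dx": 0.032, "dy": 0.0, "dz": 0.0, "roll": 0.0}, {"fingers": -1, "dx": 0.04, "dy": 0.0, "dz": 0.0, "roll": 0.0}]}}

```text
time_s: 13.85
eef_pos: [485.3, -69.5, 51.2]
ee_rot: [1.0, 0.015, -0.0, 0.0]
force: [-0.6, -0.4, -0.6]
gripper_width: 15.2
```

```bash
python3 - <<'E'
from h import *
pr();s=camera('scene');t=camera('top');pr()
crop('t',t,300,180,80,120,5,'pics/o_t.png')
E
```

```text
t 13.85 p [ 4.85251e+02 -6.95270e+01  5.12340e+01  3.00000e-02] q [-0.44  0.31  0.6   1.97 -0.21  0.92 -1.27] F [-0.6 -0.4 -0.6] w 15.2
t 13.95 p [ 4.85748e+02 -6.95200e+01  5.13350e+01  3.00000e-02] q [-0.44  0.31  0.6   1.97 -0.21  0.92 -1.27] F [ 0.1 -0.1 -0.9] w 15.2
```

View pics/o_t.png

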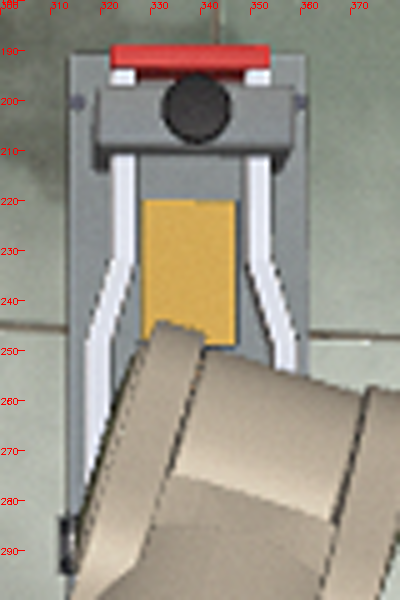

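The box front is entering the channel cleanly (cols 328–347, row 220).

Call:
{"fn": "step_arm", "kwargs": {"targets": [{"fingers": -1, "dx": 0.009, "dy": 0.0, "dz": 0.0, "roll": 0.0}, {"fingers": -1, "dx": 0.018, "dy": 0.0, "dz": 0.0, "roll": 0.0}, {"fingers": -1, "dx": 0.027, "dy": 0.0, "dz": 0.0, "roll": 0.0}, {"fingers": -1, "dx": 0.036, "dy": 0.0, "dz": 0.0, "roll": 0.0}, {"fingers": -1, "dx": 0.045, "dy": 0.0, "dz": 0.0, "roll": 0.0}]}}

```text
time_s: 14.45
eef_pos: [530.3, -68.2, 51.2]
ee_rot: [1.0, 0.015, -0.0, 0.0]
force: [-1.0, 0.4, 0.1]
gripper_width: 14.9
```

Call:
{"fn": "step_arm", "kwargs": {"targets": [{"fingers": -1, "dx": 0.003, "dy": 0.0, "dz": 0.0, "roll": 0.0}, {"fingers": -1, "dx": 0.006, "dy": 0.0, "dz": 0.0, "roll": 0.0}, {"fingers": -1, "dx": 0.009, "dy": 0.0, "dz": 0.0, "roll": 0.0}, {"fingers": -1, "dx": 0.012, "dy": 0.0, "dz": 0.0, "roll": 0.0}]}}

```text
time_s: 14.85
eef_pos: [541.5, -67.9, 51.3]
ee_rot: [1.0, 0.015, -0.0, -0.0]
force: [-0.7, -0.9, -0.7]
gripper_width: 15.3
```

```bash
python3 - <<'E'
from h import *
pr();s=camera('scene');t=camera('top');pr()
crop('t',t,300,180,80,120,5,'pics/p_t.png');crop('s',s,290,190,110,90,7,'pics/p_s.png')
E
```

```text
t 14.85 p [ 5.41484e+02 -6.79200e+01  5.13000e+01  3.00000e-02] q [-0.4   0.42  0.58  1.83 -0.27  0.97 -1.25] F [-0.7 -0.9 -0.7] w 15.3
t 14.95 p [ 5.4178e+02 -6.7767e+01  5.1334e+01  3.0000e-02] q [-0.4   0.42  0.58  1.83 -0.27  0.97 -1.25] F [-1.  -0.2 -1.1] w 15.1
```

View pics/p_t.png

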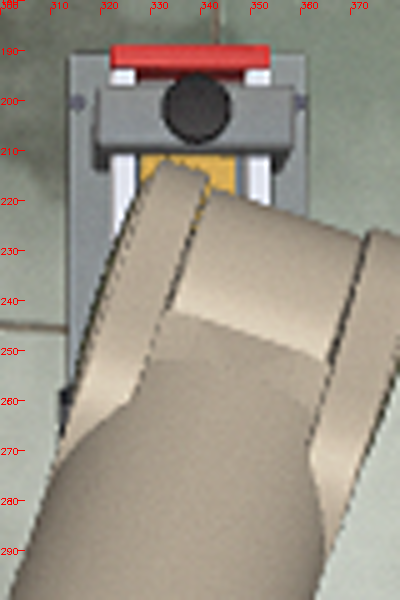

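View pics/p_s.png

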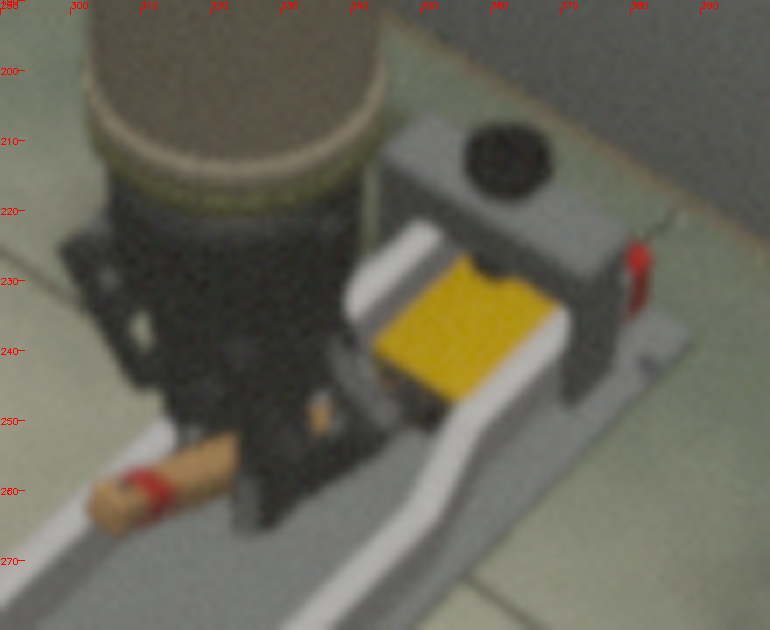

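The box is under the marking head and nearly home. I'll make a slow final push until the force rises.

Call:
{"fn": "step_arm", "kwargs": {"targets": [{"fingers": -1, "dx": 0.0015, "dy": 0.0, "dz": 0.0, "roll": 0.0}, {"fingers": -1, "dx": 0.003, "dy": 0.0, "dz": 0.0, "roll": 0.0}, {"fingers": -1, "dx": 0.004, "dy": 0.0, "dz": 0.0, "roll": 0.0}, {"fingers": -1, "dx": 0.004, "dy": 0.0, "dz": 0.0, "roll": 0.0}]}}

```text
time_s: 15.35
eef_pos: [545.6, -67.7, 51.3]
ee_rot: [1.0, 0.015, 0.0, 0.0]
force: [-0.5, -0.4, -0.4]
gripper_width: 15.3
```

Call:
{"fn": "step_arm", "kwargs": {"targets": [{"fingers": -1, "dx": 0.001, "dy": 0.0, "dz": 0.0, "roll": 0.0}, {"fingers": -1, "dx": 0.002, "dy": 0.0, "dz": 0.0, "roll": 0.0}, {"fingers": -1, "dx": 0.002, "dy": 0.0, "dz": 0.0, "roll": 0.0}]}}

```text
time_s: 15.65
eef_pos: [546.8, -67.8, 51.2]
ee_rot: [1.0, 0.015, -0.001, -0.0]
force: [-5.4, -0.5, 3.3]
gripper_width: 15.0
```

Call:
{"fn": "step_arm", "kwargs": {"targets": [{"fingers": -1, "dx": 0.001, "dy": 0.0, "dz": 0.0, "roll": 0.0}, {"fingers": -1, "dx": 0.002, "dy": 0.0, "dz": 0.0, "roll": 0.0}, {"fingers": -1, "dx": 0.002, "dy": 0.0, "dz": 0.0, "roll": 0.0}]}}

```text
time_s: 15.95
eef_pos: [546.8, -67.9, 51.0]
ee_rot: [1.0, 0.015, -0.003, -0.0]
force: [-13.6, -0.1, 10.9]
gripper_width: 14.8
```

The force rose to -5 N and then -14 N in x while the position stalled at TCP x 546.8, which matches the predicted home position. I'll back off and verify.

Call:
{"fn": "step_arm", "kwargs": {"targets": [{"fingers": -1, "dx": -0.004, "dy": 0.0, "dz": 0.0, "roll": 0.0}, {"fingers": -1, "dx": -0.015, "dy": 0.0, "dz": 0.0, "roll": 0.0}, {"fingers": -1, "dx": -0.03, "dy": 0.0, "dz": -0.01, "roll": 0.0}, {"fingers": -1, "dx": -0.045, "dy": 0.0, "dz": -0.035, "roll": 0.0}, {"fingers": -1, "dx": -0.055, "dy": 0.0, "dz": -0.07, "roll": 0.0}]}}

```text
time_s: 16.45
eef_pos: [491.9, -69.2, 120.4]
ee_rot: [1.0, 0.015, -0.002, 0.0]
force: [1.2, 0.8, -0.2]
gripper_width: 15.2
```

```bash
python3 - <<'E'
from h import *
pr();s=camera('scene');t=camera('top');pr()
crop('t',t,300,180,80,80,7,'pics/q_t.png');crop('s',s,290,170,110,90,7,'pics/q_s.png')
b=jw([[48,-23,20],[48,23,20]]);print('top',proj('top',b).round(1).tolist(),'scene',proj('scene',b).round(1).tolist())
E
```

```text
t 16.45 p [ 4.91852e+02 -6.92150e+01  1.20365e+02  3.00000e-02] q [-0.48  0.22  0.63  1.89 -0.15  1.08 -1.33] F [ 1.2  0.8 -0.2] w 15.2
t 16.55 p [ 4.95634e+02 -6.99820e+01  1.25192e+02  2.90000e-02] q [-0.48  0.22  0.63  1.88 -0.15  1.08 -1.33] F [ 0.1  0.2 -0.2] w 15.1
top [[347.3, 224.2], [328.0, 224.2]] scene [[358.2, 246.6], [343.7, 237.3]]
```

View pics/q_t.png

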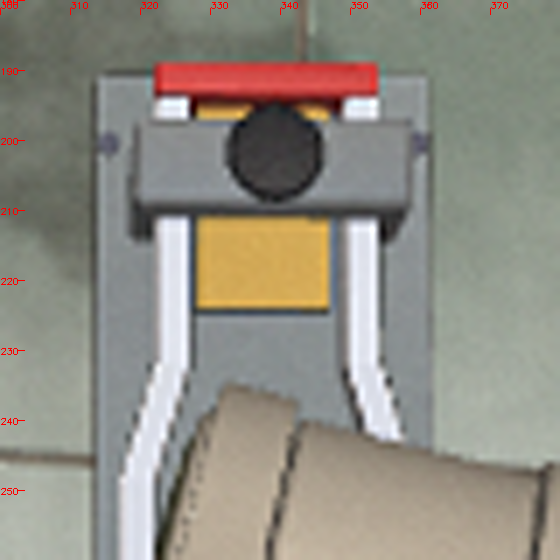

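View pics/q_s.png

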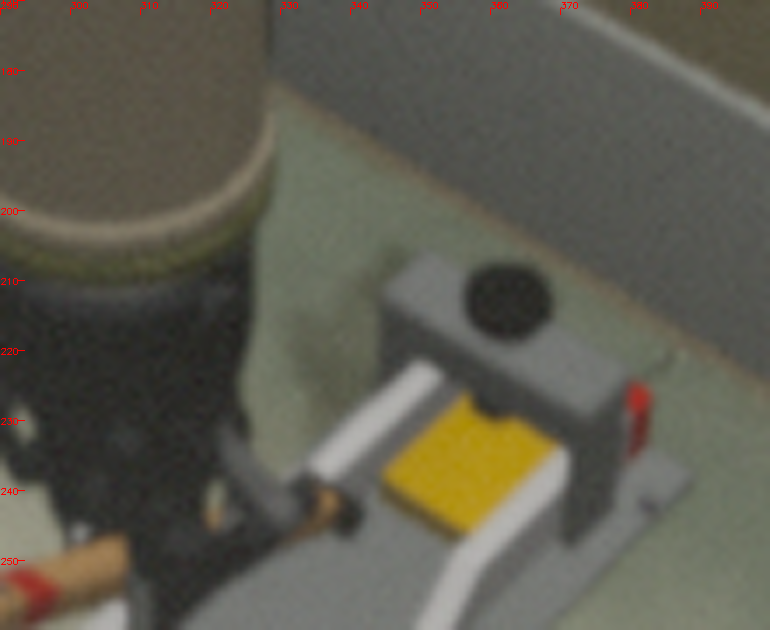

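Verified: the box's rear edge is at row 224.2 in the top view, exactly where the home position projects, and its front is under the red stop's edge (row 195). Now I carry the stick back to the grey rest.

```bash
python3 - <<'E'
from h import *
pr();plan([525,219.5,130,0],2)
E
```

```text
t 16.55 p [ 4.95634e+02 -6.99820e+01  1.25192e+02  2.90000e-02] q [-0.48  0.22  0.63  1.88 -0.15  1.08 -1.33] F [ 0.1  0.2 -0.2] w 15.1
call 0
  dx 0.004 dy -0.029 dz -0.000 roll 0.003
  dx 0.008 dy -0.058 dz -0.001 roll 0.006
  dx 0.011 dy -0.087 dz -0.001 roll 0.009
  dx 0.015 dy -0.115 dz -0.002 roll 0.012
  dx 0.019 dy -0.144 dz -0.002 roll 0.014
call 1
  dx 0.003 dy -0.029 dz -0.000 roll 0.003
  dx 0.007 dy -0.058 dz -0.001 roll 0.006
  dx 0.010 dy -0.087 dz -0.001 roll 0.009
  dx 0.013 dy -0.116 dz -0.002 roll 0.012
  dx 0.017 dy -0.145 dz -0.002 roll 0.014
```

Call:
{"fn": "step_arm", "kwargs": {"targets": [{"fingers": -1, "dx": 0.004, "dy": -0.025, "dz": -0.002, "roll": 0.003}, {"fingers": -1, "dx": 0.008, "dy": -0.055, "dz": -0.005, "roll": 0.006}, {"fingers": -1, "dx": 0.011, "dy": -0.085, "dz": -0.005, "roll": 0.009}, {"fingers": -1, "dx": 0.015, "dy": -0.115, "dz": -0.005, "roll": 0.012}, {"fingers": -1, "dx": 0.019, "dy": -0.144, "dz": -0.005, "roll": 0.014}]}}

```text
time_s: 17.05
eef_pos: [508.8, 76.7, 125.9]
ee_rot: [1.0, 0.008, 0.0, -0.0]
force: [-0.3, 0.5, -1.2]
gripper_width: 15.0
```

Call:
{"fn": "step_arm", "kwargs": {"targets": [{"fingers": -1, "dx": 0.004, "dy": -0.03, "dz": 0.0, "roll": 0.003}, {"fingers": -1, "dx": 0.007, "dy": -0.06, "dz": 0.0, "roll": 0.006}, {"fingers": -1, "dx": 0.01, "dy": -0.09, "dz": 0.0, "roll": 0.009}, {"fingers": -1, "dx": 0.013, "dy": -0.12, "dz": 0.0, "roll": 0.012}, {"fingers": -1, "dx": 0.017, "dy": -0.145, "dz": 0.0, "roll": 0.014}]}}

```text
time_s: 17.55
eef_pos: [523.2, 222.5, 125.6]
ee_rot: [1.0, 0.002, -0.0, -0.0]
force: [1.0, -0.3, -0.5]
gripper_width: 15.2
```

```bash
python3 - <<'E'
from h import *
pr();s=camera('scene');t=camera('top');pr()
crop('t',t,170,190,90,130,5,'pics/r_t.png');crop('s',s,190,140,110,100,7,'pics/r_s.png')
p=st()[1]
for th in range(14,39,4): print(th, (proj('scene',pts(p,np.radians(th)))+[1.5,2]).round(1).tolist())
E
```

```text
t 17.55 p [5.23234e+02 2.22527e+02 1.25647e+02 3.00000e-03] q [-0.83  0.36  0.47  1.69 -0.18  1.13 -1.88] F [ 1.  -0.3 -0.5] w 15.2
t 17.65 p [5.22822e+02 2.25434e+02 1.25373e+02 8.00000e-03] q [-0.83  0.36  0.46  1.69 -0.18  1.13 -1.88] F [ 0.1 -0.3  0. ] w 15.2
14 [[262.8, 166.1], [203.3, 190.8]]
18 [[262.5, 168.7], [203.3, 188.8]]
22 [[262.1, 171.3], [203.5, 186.8]]
26 [[261.5, 174.0], [203.8, 184.8]]
30 [[260.8, 176.6], [204.2, 182.7]]
34 [[260.0, 179.3], [204.8, 180.6]]
38 [[259.0, 181.9], [205.5, 178.4]]
```

View pics/r_t.png

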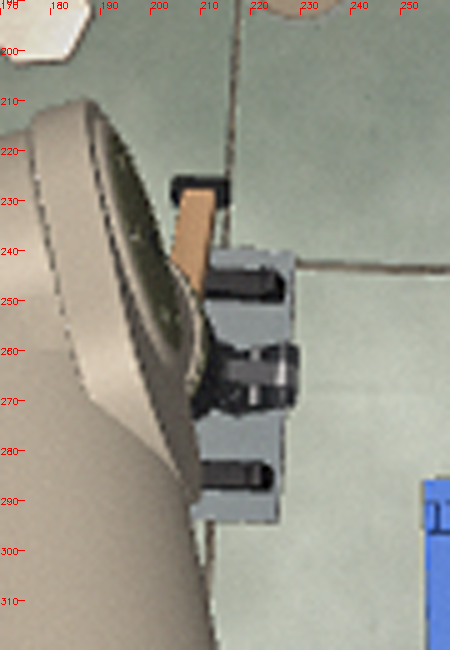

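View pics/r_s.png

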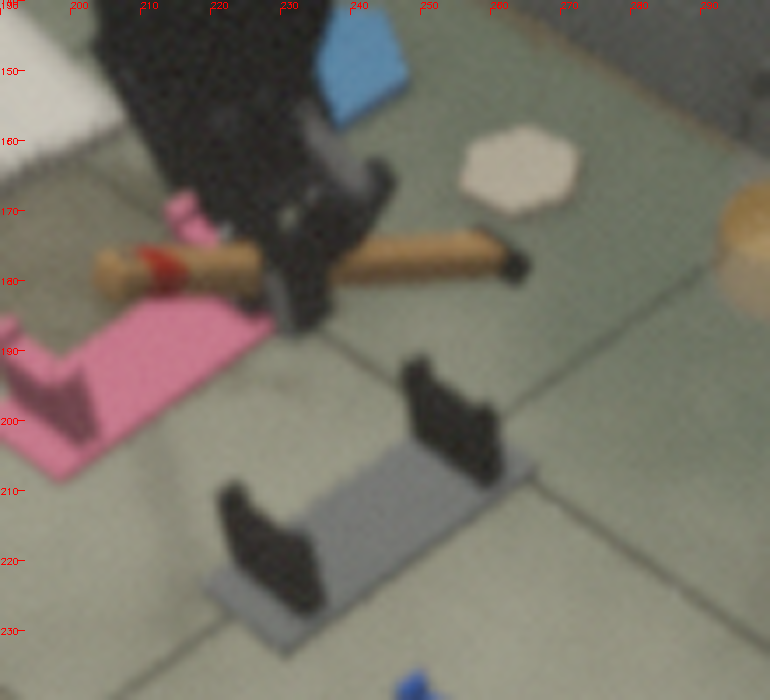

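The stick is above the empty grey rest and still sloped (scene: foot (262,177), tail (206,179)). I'll correct y by a few mm and lower it to just above the front cradle.

Call:
{"fn": "step_arm", "kwargs": {"targets": [{"fingers": -1, "dx": 0.002, "dy": 0.004, "dz": 0.01, "roll": 0.0}, {"fingers": -1, "dx": 0.002, "dy": 0.004, "dz": 0.025, "roll": 0.0}, {"fingers": -1, "dx": 0.002, "dy": 0.004, "dz": 0.04, "roll": 0.0}, {"fingers": -1, "dx": 0.002, "dy": 0.004, "dz": 0.05, "roll": 0.0}, {"fingers": -1, "dx": 0.002, "dy": 0.004, "dz": 0.055, "roll": 0.0}]}}

```text
time_s: 18.15
eef_pos: [525.2, 215.4, 69.6]
ee_rot: [1.0, 0.0, -0.001, 0.001]
force: [-0.2, 0.3, -1.1]
gripper_width: 15.3
```

```bash
python3 - <<'E'
from h import *
pr();s=camera('scene');t=camera('top');pr()
crop('t',t,170,190,90,130,5,'pics/s_t.png');crop('s',s,190,140,110,100,7,'pics/s_s.png')
E
```

```text
t 18.15 p [5.25175e+02 2.15433e+02 6.96260e+01 1.00000e-03] q [-0.8   0.42  0.45  1.75 -0.21  1.02 -1.85] F [-0.2  0.3 -1.1] w 15.3
t 18.25 p [5.25442e+02 2.15974e+02 7.03670e+01 1.00000e-03] q [-0.8   0.42  0.45  1.75 -0.21  1.02 -1.85] F [ 0.6 -0.4 -0.5] w 15.0
```

View pics/s_t.png

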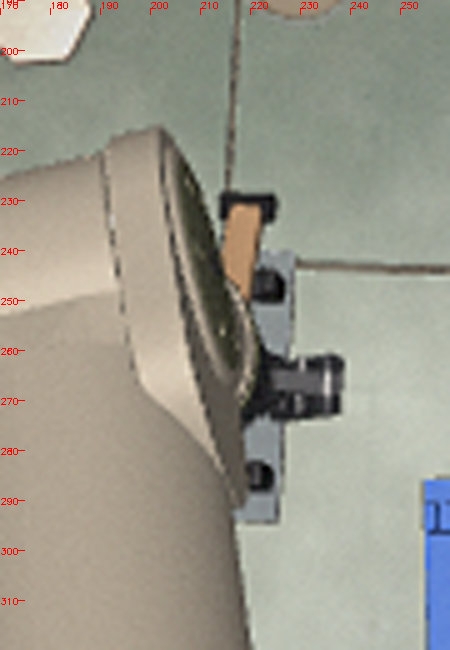

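View pics/s_s.png

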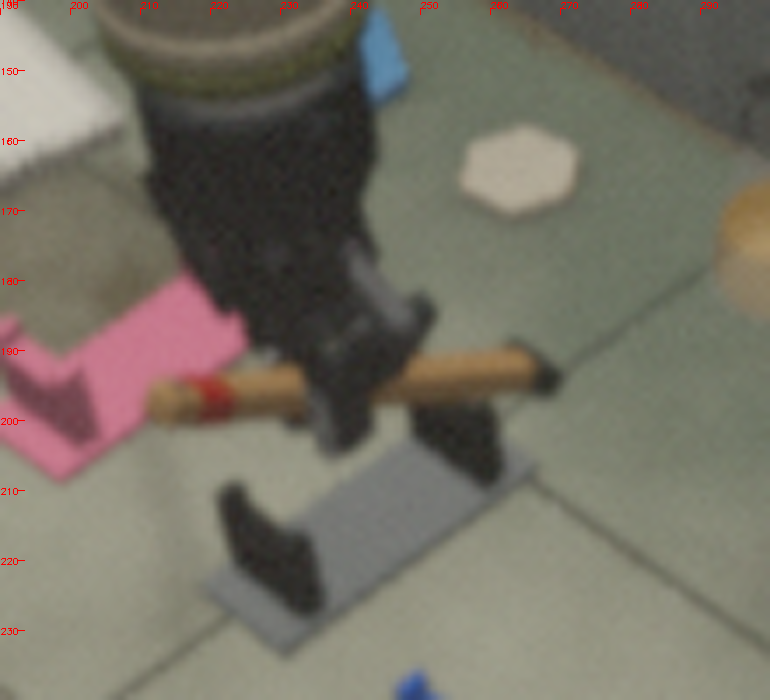

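```bash
python3 - <<'E'
from h import *
print(at('top',218.7,231,34), pts(st()[1],np.radians(30))[0])
print([at('top',u,v,46).round(1) for u,v in((226.8,247),(224,285))])
# rest model right ends for centre 218: 
E
```

```text
[621.48855463 215.72846735  34.        ] [621.5702301  216.11297963  33.86662921]
[array([582.7, 193.2,  46. ]), array([494.3, 195.2,  46. ])]
```

The foot measured from the top view (621.5, 215.7) agrees with the forward estimate to 0.4 mm, so the slope is 30°. I'll shift 2.5 mm in +y and lower with light grip, so the front cradle levels the stick.

Call:
{"fn": "step_arm", "kwargs": {"targets": [{"fingers": -1, "dx": 0.0, "dy": -0.0025, "dz": 0.003, "roll": 0.01}, {"fingers": -1, "dx": 0.0, "dy": -0.0025, "dz": 0.008, "roll": 0.01}, {"fingers": -1, "dx": 0.0, "dy": -0.0025, "dz": 0.013, "roll": 0.01}, {"fingers": -1, "dx": 0.0, "dy": -0.0025, "dz": 0.018, "roll": 0.01}, {"fingers": -1, "dx": 0.0, "dy": -0.0025, "dz": 0.022, "roll": 0.01}], "newtons": 20}}

```text
time_s: 18.75
eef_pos: [527.7, 219.9, 50.7]
ee_rot: [1.0, -0.004, 0.002, -0.001]
force: [-0.3, -0.2, 8.8]
gripper_width: 15.1
```

```bash
python3 - <<'E'
from h import *
pr();s=camera('scene');t=camera('top');pr()
crop('t',t,170,190,90,130,5,'pics/u_t.png');crop('s',s,190,140,110,100,7,'pics/u_s.png')
E
```

```text
t 18.75 p [ 5.27660e+02  2.19853e+02  5.07460e+01 -8.00000e-03] q [-0.8   0.45  0.44  1.76 -0.23  0.98 -1.85] F [-0.3 -0.2  8.8] w 15.1
t 18.85 p [ 5.27724e+02  2.19687e+02  5.03330e+01 -8.00000e-03] q [-0.8   0.45  0.44  1.76 -0.23  0.98 -1.85] F [2.4 0.3 3.8] w 14.7
```

View pics/u_s.png

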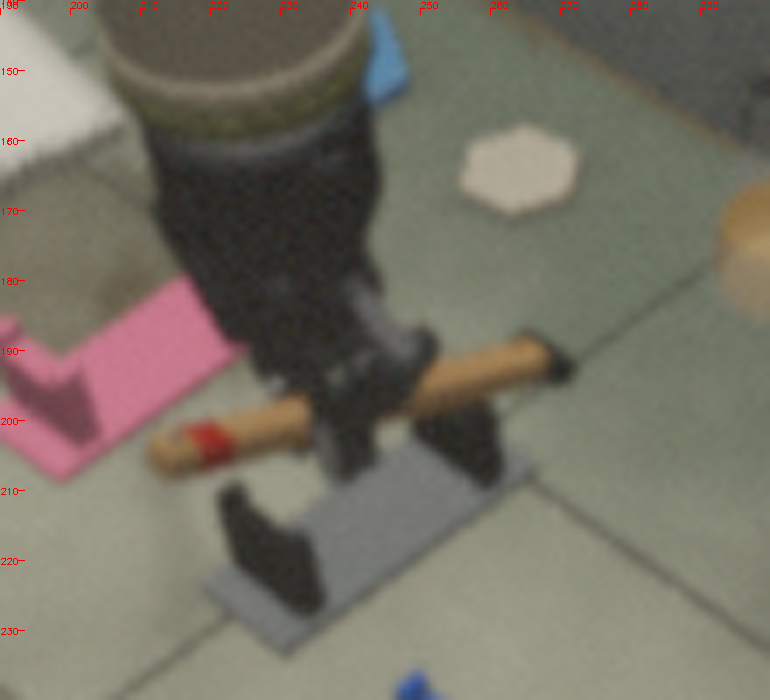

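View pics/u_t.png

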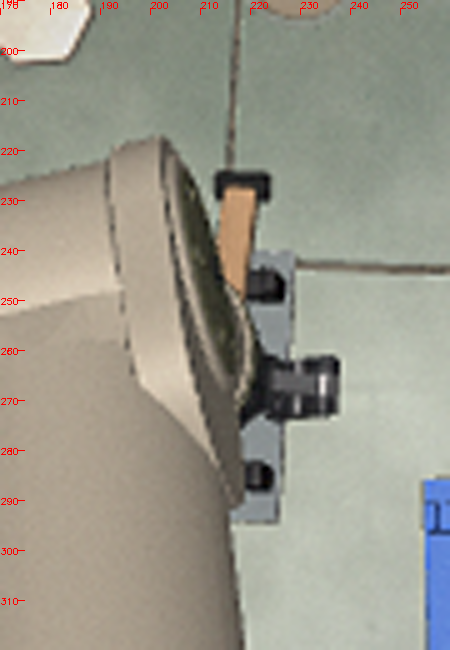

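The stick is levelling as planned in the front notch (foot up to (268,192)). I'll continue lowering.

Call:
{"fn": "step_arm", "kwargs": {"targets": [{"fingers": -1, "dx": 0.0, "dy": 0.0, "dz": 0.004, "roll": 0.0}, {"fingers": -1, "dx": 0.0, "dy": 0.0, "dz": 0.008, "roll": 0.0}, {"fingers": -1, "dx": 0.0, "dy": 0.0, "dz": 0.012, "roll": 0.0}, {"fingers": -1, "dx": 0.0, "dy": 0.0, "dz": 0.016, "roll": 0.0}, {"fingers": -1, "dx": 0.0, "dy": 0.0, "dz": 0.019, "roll": 0.0}], "newtons": 20}}

```text
time_s: 19.35
eef_pos: [526.6, 219.8, 31.3]
ee_rot: [1.0, -0.004, 0.001, -0.001]
force: [-3.8, 0.1, 8.6]
gripper_width: 14.9
```

Call:
{"fn": "step_arm", "kwargs": {"targets": [{"fingers": -1, "dx": 0.0, "dy": 0.0, "dz": 0.001, "roll": 0.0}, {"fingers": -1, "dx": 0.0, "dy": 0.0, "dz": 0.002, "roll": 0.0}, {"fingers": -1, "dx": 0.0, "dy": 0.0, "dz": 0.002, "roll": 0.0}], "newtons": 20}}

```text
time_s: 19.65
eef_pos: [526.4, 219.8, 29.3]
ee_rot: [1.0, -0.004, 0.001, -0.001]
force: [-3.5, 0.7, 8.8]
gripper_width: 15.2
```

```bash
python3 - <<'E'
from h import *
pr();s=camera('scene');t=camera('top');pr()
crop('t',t,170,190,90,130,5,'pics/v_t.png');crop('s',s,190,140,110,100,7,'pics/v_s.png')
E
```

```text
t 19.65 p [ 5.26359e+02  2.19804e+02  2.92530e+01 -8.00000e-03] q [-0.79  0.48  0.43  1.77 -0.24  0.94 -1.84] F [-3.5  0.7  8.8] w 15.2
t 19.75 p [ 5.26413e+02  2.19786e+02  2.93260e+01 -8.00000e-03] q [-0.79  0.48  0.43  1.77 -0.24  0.94 -1.84] F [-3.5  0.8  8.6] w 14.9
```

View pics/v_s.png

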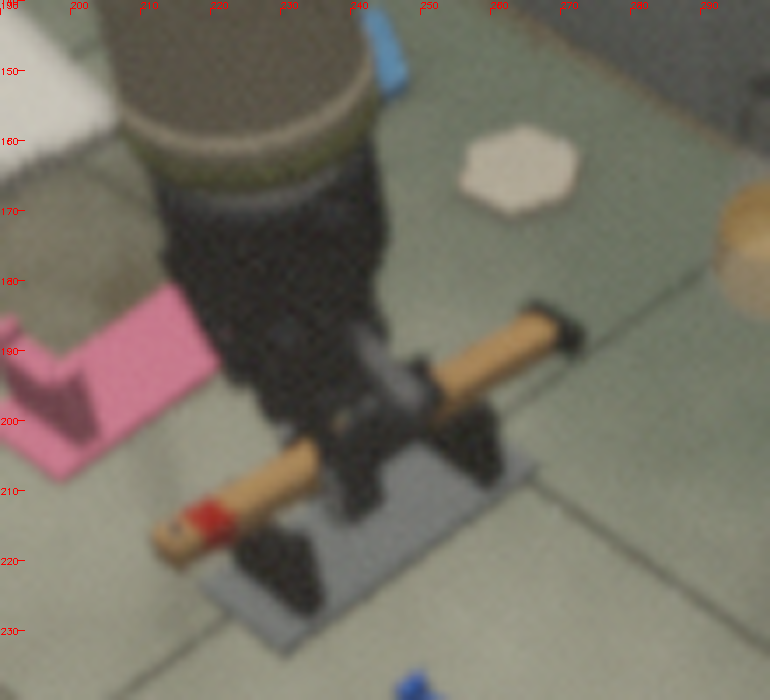

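View pics/v_t.png

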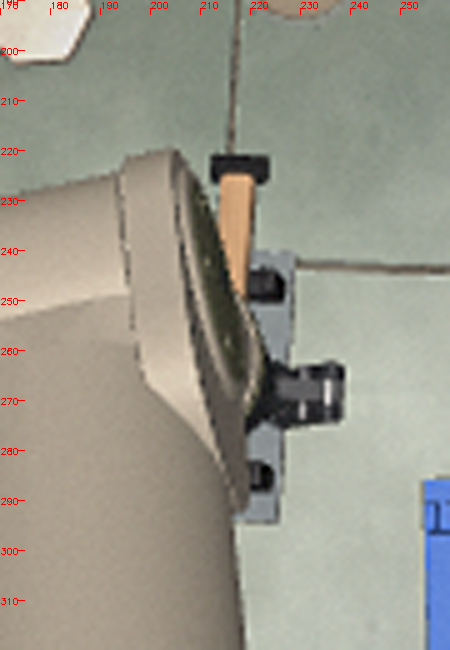

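Nearly level in both notches; a few mm left. I'll lower 4 mm more, then open gently.

Call:
{"fn": "step_arm", "kwargs": {"targets": [{"fingers": -1, "dx": 0.0, "dy": 0.0, "dz": 0.0015, "roll": 0.0}, {"fingers": -1, "dx": 0.0, "dy": 0.0, "dz": 0.003, "roll": 0.0}, {"fingers": -1, "dx": 0.0, "dy": 0.0, "dz": 0.004, "roll": 0.0}, {"fingers": -1, "dx": 0.0, "dy": 0.0, "dz": 0.004, "roll": 0.0}], "newtons": 20}}

```text
time_s: 20.15
eef_pos: [526.2, 219.8, 25.2]
ee_rot: [1.0, -0.004, 0.0, -0.001]
force: [-4.1, 0.4, 8.5]
gripper_width: 15.5
```

```bash
python3 - <<'E'
from h import *
pr();s=camera('scene')
crop('s',s,190,160,110,80,7,'pics/w_s.png')
E
```

```text
t 20.15 p [ 5.26232e+02  2.19784e+02  2.52060e+01 -8.00000e-03] q [-0.79  0.48  0.43  1.78 -0.25  0.93 -1.83] F [-4.1  0.4  8.5] w 15.5
```

View pics/w_s.png

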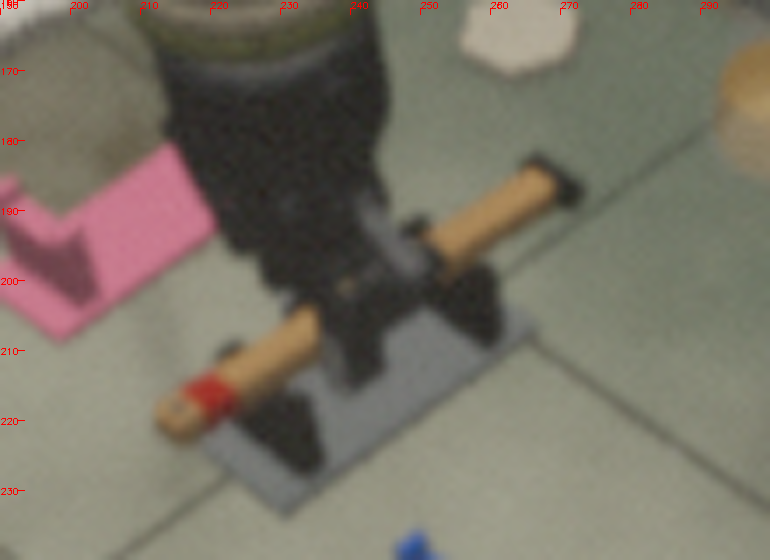

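Call:
{"fn": "step_arm", "kwargs": {"targets": [{"fingers": -1, "dx": 0.0, "dy": 0.0, "dz": 0.001, "roll": 0.0}, {"fingers": -1, "dx": 0.0, "dy": 0.0, "dz": 0.002, "roll": 0.0}, {"fingers": -0.5, "dx": 0.0, "dy": 0.0, "dz": 0.002, "roll": 0.0}, {"fingers": -0.2, "dx": 0.0, "dy": 0.0, "dz": 0.002, "roll": 0.0}, {"fingers": 0.1, "dx": 0.0, "dy": 0.0, "dz": 0.002, "roll": 0.0}], "newtons": 20}}

```text
time_s: 20.7
eef_pos: [525.8, 218.9, 22.1]
ee_rot: [1.0, -0.004, -0.0, 0.0]
force: [-0.0, 0.6, -0.1]
gripper_width: 46.2
```

Call:
{"fn": "step_arm", "kwargs": {"targets": [{"fingers": 0.2, "dx": 0.0, "dy": 0.0, "dz": 0.0, "roll": 0.0}, {"fingers": 0.2, "dx": 0.0, "dy": 0.0, "dz": 0.0, "roll": 0.0}, {"fingers": 0.2, "dx": 0.0, "dy": 0.0, "dz": 0.0, "roll": 0.0}]}}

```text
time_s: 21.0
eef_pos: [525.8, 219.0, 22.2]
ee_rot: [1.0, -0.004, -0.0, 0.0]
force: [-0.8, 0.4, -0.6]
gripper_width: 51.0
```

```bash
python3 - <<'E'
from h import *
pr();s=camera('scene')
crop('s',s,190,160,110,80,7,'pics/x_s.png')
E
```

```text
t 21.0 p [ 5.25848e+02  2.18960e+02  2.22000e+01 -8.00000e-03] q [-0.79  0.49  0.43  1.78 -0.25  0.93 -1.83] F [-0.8  0.4 -0.6] w 51.0
```

View pics/x_s.png

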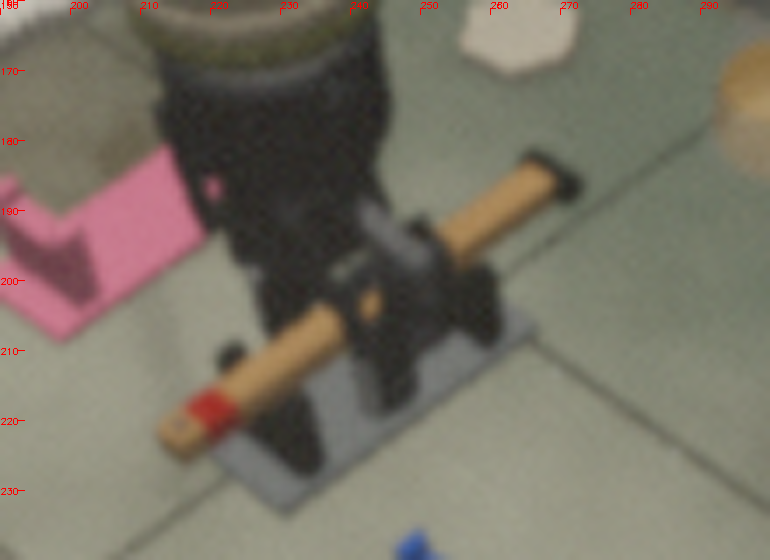

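The gripper is open and the stick lies level in both notches (tail (216,222), foot (268,187), as at the start). I'll retract straight up.

Call:
{"fn": "step_arm", "kwargs": {"targets": [{"fingers": 0.2, "dx": 0.0, "dy": 0.0, "dz": -0.008, "roll": 0.0}, {"fingers": 0.2, "dx": 0.0, "dy": 0.0, "dz": -0.03, "roll": 0.0}, {"fingers": 0.2, "dx": 0.0, "dy": 0.0, "dz": -0.07, "roll": 0.0}, {"fingers": 0.2, "dx": 0.0, "dy": 0.0, "dz": -0.11, "roll": 0.0}, {"fingers": 0.2, "dx": 0.0, "dy": 0.0, "dz": -0.15, "roll": 0.0}]}}

```text
time_s: 21.55
eef_pos: [525.7, 218.7, 174.5]
ee_rot: [1.0, -0.004, 0.0, -0.0]
force: [0.2, 0.9, -0.0]
gripper_width: 51.3
```

Call:
{"fn": "step_arm", "kwargs": {"targets": [{"fingers": 0.2, "dx": -0.02, "dy": -0.03, "dz": -0.01, "roll": 0.0}, {"fingers": 0.2, "dx": -0.04, "dy": -0.06, "dz": -0.02, "roll": 0.0}, {"fingers": 0.2, "dx": -0.06, "dy": -0.09, "dz": -0.03, "roll": 0.0}, {"fingers": 0.2, "dx": -0.07, "dy": -0.12, "dz": -0.04, "roll": 0.0}, {"fingers": 0.2, "dx": -0.08, "dy": -0.15, "dz": -0.04, "roll": 0.0}]}}

```text
time_s: 22.05
eef_pos: [446.9, 371.3, 214.9]
ee_rot: [1.0, -0.004, 0.001, -0.001]
force: [1.1, -0.1, 0.6]
gripper_width: 51.2
```

```bash
python3 - <<'E'
from h import *
s=camera('scene');t=camera('top');pr()
cv2.imwrite('pics/z_t.png',t[:,:,::-1]);crop('s',s,190,160,110,80,7,'pics/z_s.png');crop('t',t,180,180,200,150,4,'pics/z_tc.png')
E
```

```text
t 22.15 p [443.997 375.077 212.825  -0.   ] q [-1.07  0.31  0.4   1.54 -0.12  1.32 -2.23] F [0.9 0.1 0.7] w 51.2
```

View pics/z_s.png

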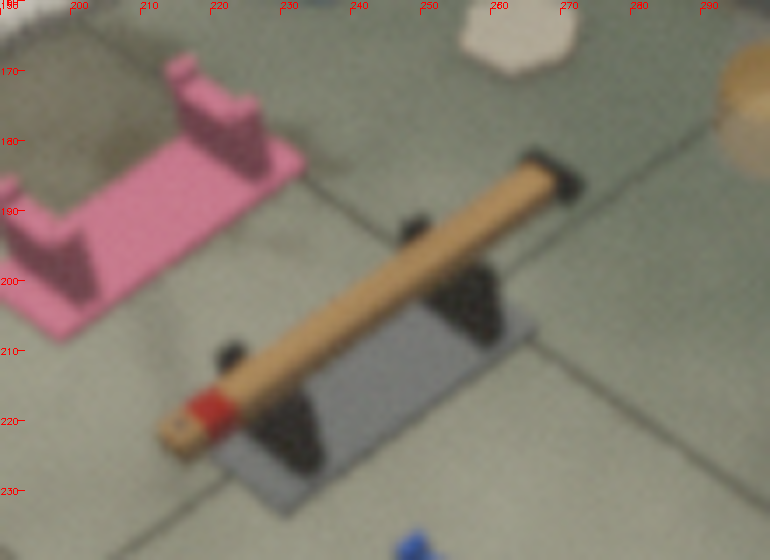

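View pics/z_tc.png

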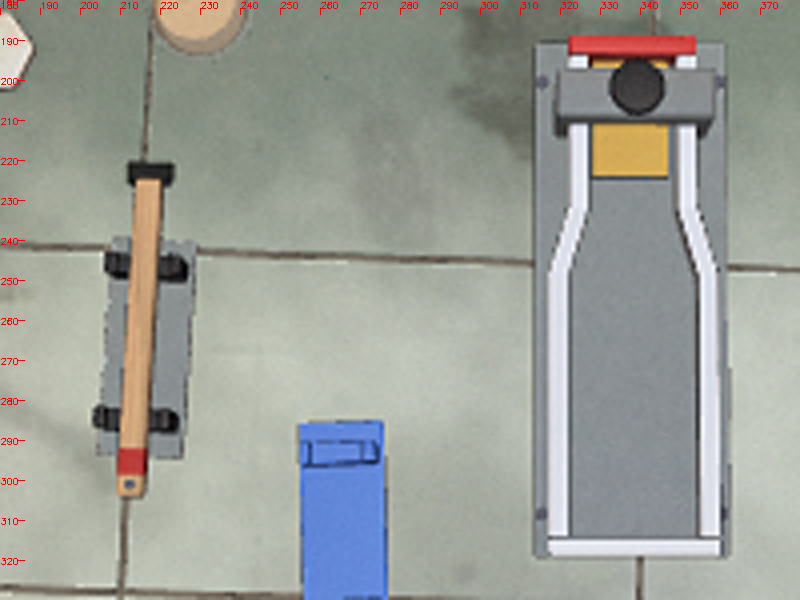

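View pics/z_t.png

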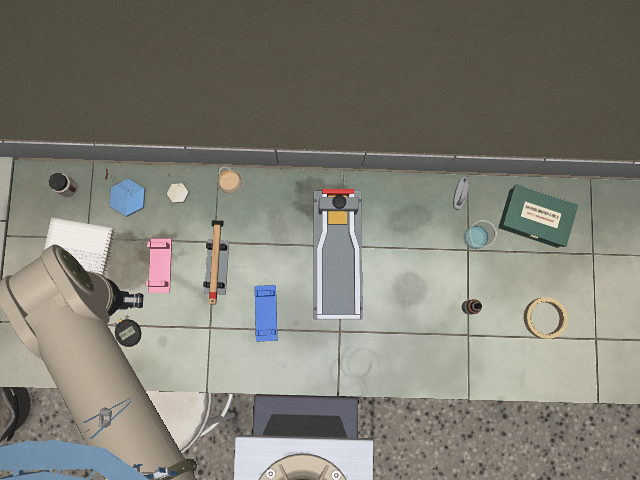

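The stick lies in both notches (foot (217,223), tail (212,301)), the box is home (rear edge row 224), and the beaker (480,236) and bottle (472,307) have not moved. Handing the job in.

```bash
python3 - <<'E'
from plant import workorder
print(workorder.close_job())
E
```

```text
the job is handed in; nothing more can be done
None
```

The yellow box is home against the red end stop, the stick is back in the grey rest, and the job is handed in at about 22 s.

**What I did:** The tool cannot pitch, so I tilted the stick to about 30° in the grip by lowering its tail onto the corner of the fixed marking-head bridge. I then pushed the box with the rubber foot, over the sill and along the channel. For the return, I lowered the stick into the rest so the front cradle levelled it, let go and moved clear.

**Last checks:**
- **Box:** the push force rose to about 14 N while the hand stopped moving. The box's rear edge is at top-view row 224.2, the same row my jig fit predicts for home.
- **Stick:** it lies level in both notches.
- **Bystanders:** the beaker and dropper bottle show at the same pixels as at the start.
- **Forces:** the readings I took stayed below 20 N.

**Disagreements:**
- My first estimate of the bridge height was 74 mm, but contact showed about 83 mm.
- The scene camera read 2–5 mm off the arm's own positions, so I relied mainly on the top camera, which agreed within about 1 mm close to the table.
- One move call was refused as a bad value before anything moved; I sent it again with every field filled in.

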